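# Load the carving tumbler

## Task

Load the small tumbler for polishing: flip its grey flap up by the yellow tongue, unscrew the red cap beneath it (anticlockwise) and lift it out, and park the cap plug-down in the black cap rest so that it sits flat and holds the brass pin down. Then put every pale carved piece that is on the board into the drum through the mouth and swing the flap fully shut again. Leave the dark finished rosette on the board, and do not disturb the tools and other things on the bench.

Things in the scene. Friction and masses are not known exactly. Their poses are not given: they have to be found in the camera images.
- drum_mouth (a point): Tumbler: green box 170 x 150 mm, fixed, with a flat top plate 110 mm up. Point: centre of the round 68 mm mouth in the plate's upper face, the drum is hollow below it. x axis points to the flap's hinge (away from the robot, give or take 0.3 rad), z up. Two dark claws stand on the plate at the mouth's +y and -y sides, 43 to 61 mm from the centre and 14.5 mm tall
- drum_floor (a point): Centre of the drum's inner floor, 95 mm below the top plate's upper face; same axes as drum_mouth. The inside measures 154 mm along x by 134 mm along y, and 85 mm floor to ceiling. A round-topped agitator post, 28 mm across and 49 mm tall, stands in the middle, so pieces dropped in tumble aside
- flap (a joint): Hinge angle of the grey flip-top flap, rad: 0 = shut, level above the mouth; grows to 2.1 as the flap swings up and away from the robot. A slightly stiff hinge: it stays at whatever angle it is left (about 1 N at the tongue moves it)
- flap_hinge (a point): Middle of the flap's hinge pin, 72 mm from the mouth's axis on its +x side and 42.5 mm above the top plate; axes as drum_mouth, the hinge runs along y. The flap is a 90 mm disc 5 mm thick centred over the mouth when shut, 40 mm above the plate
- flap_tongue (a point): Grip point on the flap's yellow tongue, 154 mm from the hinge; moves with the flap. The tongue is a bar 12 mm wide (along the hinge) and 10 mm thick, sticking out 54 mm from the disc on the robot's side; the point lies 37 mm out from the disc and 17 mm from the tip. x runs along the tongue to the hinge, y along the hinge. Pinched by its 12 mm width it can pivot in the fingers as the flap swings
- cap_center (a point): Red screw cap in the mouth under the flap; 220 g. Point on its axis, 13 mm above its flange's underside; x along the grip bar, z up. Black plug 62 mm across (56 at its foot) reaches 8 mm below the flange; flange 80 mm across, 6 mm thick. Two ears 22 mm wide, in line with the bar, reach 53 mm from the axis and sit under the tumbler's claws, which hold the cap down until it is turned
- cap_bar (a point): Centre of the cap's grip bar: 60 mm long (x axis), 16 mm wide, 28 mm tall, its top 14 mm above this point and its foot on the flange. At the start the bar stands 1.2 to 1.4 rad anticlockwise (seen from above) of the drum_mouth x axis; turned anticlockwise to between 2.45 and 3.6 rad the ears are free of the claws and the cap lifts straight out. It turns easily, without rising
- rest_seat (a point): Cap rest: black block 110 x 110 mm, 30 mm tall, fixed, with a round recess 70 mm across and 16 mm deep in its top. This point is the recess's centre at the level of the block's top; z up. The cap's plug goes in the recess, plug down, at any yaw, and its flange then lies on the block
- pin (a joint): Travel of the brass sensing pin (12 mm across) in the middle of the rest's recess, m: 0 = up (standing 2 mm above the block's top), 0.014 = bottomed. Soft spring, under 1 N: the fully seated cap holds it down 0.010 by its own weight
- board_top (a point): Brown wooden board 280 mm (its x) by 210 mm (its y), 8 mm thick, fixed, with inked scrolls; this point is the middle of its upper face. The pieces lie on it. Board and cap rest swap sides from start to start
- dark_center (a point): Dark walnut rosette, already finished: round, 40 mm across, 18 mm thick, lying on the board. Point at its centre
- gouge_orange: Gouge with an orange handle, 210 mm long, lying in front of the tumbler; bystander
- gouge_wood: Gouge with a wooden handle, 210 mm long; bystander
- mallet: Carver's mallet lying down, head 76 mm across; bystander
- tin: Tin, 76 mm across and 70 mm tall, at the back; bystander. Origin under its centre
- sanding_block: Cork sanding block 60 x 100 x 35 mm at the back; bystander
- brush: Brush lying at the back; bystander
- piece_a_center (a point): Round pale-wood carved rosette, 40 mm across, 18 mm thick, lying flat on the board with its carved flower up; may be absent. Point at its centre, 9 mm above its underside; 30 g
- piece_b_center (a point): Round pale-wood carved rosette, 40 mm across, 18 mm thick, lying flat on the board with its carved flower up; may be absent. Point at its centre, 9 mm above its underside; 30 g
- piece_c_center (a point): Round pale-wood carved rosette, 40 mm across, 18 mm thick, lying flat on the board with its carved flower up; may be absent. Point at its centre, 9 mm above its underside; 30 g
- piece_d_center (a point): Square pale-wood carved block, 38 x 38 mm, 18 mm thick, lying flat on the board with its carved flower up; may be absent. Point at its centre, 9 mm above its underside, x and y axes square to its sides; 30 g
- piece_e_center (a point): Square pale-wood carved block, 38 x 38 mm, 18 mm thick, lying flat on the board with its carved flower up; may be absent. Point at its centre, 9 mm above its underside, x and y axes square to its sides; 30 g
Not all that is in view belongs to the job. Leave any blue or purple look-alike of the part that bears piece_a_center alone.

How it is judged:
On the way, in this order (a step that is already met when the one before it is completed fails the run):
1. the flap is flipped up (past 1.2 rad) with the cap still in the mouth (value of joint flap above 1.2 rad and z of cap_center in the frame of drum_mouth below 0.019 m and horizontal distance between cap_center and drum_mouth below 0.008 m), for 0.2 s.
2. the cap is turned loose in the mouth (angle between the x axis of cap_center and the x axis of drum_mouth, either way round below 0.95 rad and z of cap_center in the frame of drum_mouth below 0.03 m and horizontal distance between cap_center and drum_mouth below 0.01 m), for 0.02 s.
3. the cap is parked flat in the rest and holds the pin down (horizontal distance between cap_center and rest_seat below 0.006 m and z of cap_center in the frame of rest_seat below 0.017 m and angle between cap_center's own z axis and vertical below 0.085 rad and value of joint pin above 0.007 m), for 0.3 s.
At the end, for the whole second after the job is handed in: Every pale piece present lies inside the drum (centre below the top plate), the flap is shut (within 0.12 rad), the cap sits in the rest (within 6 mm of its centre, flange flat on the block within 4 mm) with the pin held down more than 7 mm, and the dark rosette is still on the board (all of step 3 and x of piece_a_center in the frame of drum_floor between -0.078 and 0.078 m and y of piece_a_center in the frame of drum_floor between -0.068 and 0.068 m and z of piece_a_center in the frame of drum_floor between -0.005 and 0.085 m and x of piece_b_center in the frame of drum_floor between -0.078 and 0.078 m and y of piece_b_center in the frame of drum_floor between -0.068 and 0.068 m and z of piece_b_center in the frame of drum_floor between -0.005 and 0.085 m and x of piece_c_center in the frame of drum_floor between -0.078 and 0.078 m and y of piece_c_center in the frame of drum_floor between -0.068 and 0.068 m and z of piece_c_center in the frame of drum_floor between -0.005 and 0.085 m and x of piece_d_center in the frame of drum_floor between -0.078 and 0.078 m and y of piece_d_center in the frame of drum_floor between -0.068 and 0.068 m and z of piece_d_center in the frame of drum_floor between -0.005 and 0.085 m and x of piece_e_center in the frame of drum_floor between -0.078 and 0.078 m and y of piece_e_center in the frame of drum_floor between -0.068 and 0.068 m and z of piece_e_center in the frame of drum_floor between -0.005 and 0.085 m and value of joint flap below 0.12 rad and x of dark_center in the frame of board_top between -0.14 and 0.14 m and y of dark_center in the frame of board_top between -0.105 and 0.105 m); the robot touches nothing.
It fails at once if a tool or other bystander is moved more than 40 mm (distance of any of gouge_orange, gouge_wood, mallet, tin, sanding_block, brush from where it was at the start of the episode above 0.04 m).
It fails at once if the dark rosette is lifted off the board (height (world z) of dark_center above 0.06 m).
Of piece_a, piece_b, piece_c, piece_d, piece_e only 3 to 5 are there at a start; the rules pass over those that are not, and their reading is None.
At some moment in a run one of piece_a, piece_b, piece_c, piece_d, piece_e may be knocked a few centimetres aside while the robot is not near it.
It also fails if it takes over 210 s, if anything falls off the work surface, if the arm or the gripper's body presses on something with over 40 N, if the wrist force passes 120 N, or if a joint passes its speed limit or range.

## Robot

A 6-joint arm with a two-finger parallel gripper is mounted at the origin on the work surface. World frame = base frame: x ahead of the robot, y to its left, z up, the work surface at z = 0. Lengths are in m, angles in rad, forces in N, time in s.
With the tool pointing down it reaches from about 0.3 to 0.875 m from the base axis. Payload 6.4 kg.
Tool frame: the origin (TCP) lies midway between the tips of the shut fingers; the grasp point (between the pads) lies 19 mm behind it; z points along the fingers, y is the line along which they close (so a half turn about z gives the same grasp; the last joint's range is limited). The gripper opens to 85 mm and grips with 20 to 120 N. Pads are 22 mm wide; open, the fingers measure 114 mm over their backs; the gripper's body (76 mm by 85 mm) begins 54 mm behind the grasp point. The pads swing forward as they close: fully open they stand 13 mm farther back than shut.
Start: joints at [1.027, 0.181, 1.607, -0, 1.354, -0.206], TCP at [0.191, 0.543, 0.206] pointing down, gripper open.
Joint ranges: [-2.99, 2.99], [-0.89, 2.07], [0.3, 2.58], [-1.14, 4.28], [0, 2.63], [-3.12, 3.12]. Speed limits (rad/s): [2.57, 2.57, 3.01, 3.14, 3.14, 3.14].

## Interface

Orientations are given as a unit quaternion [w, x, y, z].
In Python, from bench import status, camera, ctrl gives the robot as it stands. The module is installed in compiled form; this text tells all that it offers.
- The arm moves only by the shell command python3 -m handwheel 'ROWS'. ROWS is JSON, a list that holds one entry, the list of rows, each a list of 7 numbers: the opening, from -1 (shut) to 1 (fully open), then the shift along the tool's x, y, z in cm, then the turn, a rotation vector about the tool's x, y, z in degrees. A call has 1 to 10 rows; each row is the pose to reach, as a shift and turn from the pose commanded when the call began, along the tool's axes at that moment; what a row does not reach only later rows make up. A row lasts 1/8 s, in which the tool goes at most 62.5 mm and 10.7 degrees, less where a joint would pass 70% of its speed; a pose out of reach is approached as far as the arm can. A call with a gripper value outside its range is refused whole. The fingers move at their own pace and stop on an object; the grip force is fixed at half the most. Time passes only in rows, so rows that repeat a pose let the fingers close. It gives the time, the measured TCP pose, the force, the opening and the grip force at its end, in the units of the state.
- status.get_obs(): the state, without advancing time (a new reading comes with each control period).
- camera(name): name is "scene" or "side" or "wrist"; returns a dict with "frame" (400x640x3 uint8, blue, green, red), "depth" (400x640 float32, m along the optical axis (not along the pixel's ray), 0 where there is no reading), "fx", "fy", "cx", "cy" (pixels), "extrinsics" (4x4, takes a point from camera to world coordinates); the wrist camera has in their place "hand_eye" (4x4, takes a point from camera to tool coordinates, whose origin is the TCP and whose axes are the flange's). Camera axes: x right, y down, z forward; pixel columns grow to the right and rows downward; lengths in m; the calibration is good to about 2 mm. A picture is of the moment at which its call begins: read the wrist's pose just before it.
- ctrl.hand_in(): hands the job in; it is judged then, once.
The state is a dict: "time_s": time; "q": joint angles; "dq": joint speeds; "joint_efforts": joint torques, N m; "eef_pos": TCP position; "eef_rot": TCP orientation; "wrist_force": force on the tool from outside, world axes, zero at the start; "torque": the same for the moment, N m; "opening": opening from 0.0 (shut) to 1.0 (fully open); "grasp_force": force on a finger pad.
Only numpy, scipy, OpenCV 4.12 (cv2) and the standard library are available. Lean on these libraries where they do the work, as an engineer would, in place of code of your own. Each camera call takes 0.05 s, during which the arm holds its last target. There are 200 camera calls.

## Working session

There is one attempt and no reset: what is moved stays moved. The work goes in short steps, Python scripts to look and compute and a shell command to move; the robot and the scene stay as the last step left them, time stands still between calls to the robot, and variables do not carry over. Pictures are saved under pics/ and viewed, at most 16 in all, crops included, and the job is handed in when it is done.

```bash
mkdir -p pics; ls; python3 - <<'E'
from bench import status,camera
import cv2,numpy as np,pickle
print(status.get_obs())
D={}
for n in ("scene","side"):
    c=camera(n); D[n]=c; cv2.imwrite(f"pics/{n}0.png",c["frame"]); print(n,c["fx"],c["fy"],c["cx"],c["cy"],np.round(c["extrinsics"],3).tolist())
pickle.dump(D,open("d0.pkl","wb"))
E
```

```text
pics
{'time_s': 0.0, 'q': array([ 1.02672431e+00,  1.81541986e-01,  1.60799627e+00,  3.46933330e-05,
        1.35381930e+00, -2.06303484e-01]), 'dq': array([-0.00200416,  0.00031762,  0.00143427, -0.00202932,  0.00012889,
        0.00104353]), 'joint_efforts': array([-1.36215182e-03, -4.44859850e+01, -3.51341772e+01, -2.07860257e-04,
        8.87291331e-03, -2.01141478e-05]), 'eef_pos': array([0.19020519, 0.54200067, 0.20538934]), 'eef_rot': array([-3.39130262e-04,  1.68086226e-01,  9.85771901e-01, -8.14860402e-04]), 'wrist_force': array([ 0.4001568 , -0.71272567, -0.24228368]), 'torque': array([ 0.03006473, -0.02526246, -0.02733006]), 'grasp_force': 0.0, 'opening': 0.9982844352638593}
scene 380.29936715702195 380.29936715702195 314.71412484499064 198.94736463942417 [[-0.864, 0.379, -0.331, 0.85], [0.503, 0.645, -0.575, 0.623], [-0.004, -0.663, -0.748, 0.848], [0.0, 0.0, 0.0, 1.0]]
side 482.86194023417704 482.86194023417704 322.3136526388399 195.49691419765182 [[-0.75, -0.431, 0.501, -0.22], [-0.661, 0.499, -0.56, 0.88], [-0.009, -0.752, -0.659, 1.12], [0.0, 0.0, 0.0, 1.0]]
```

View pics/scene0.png

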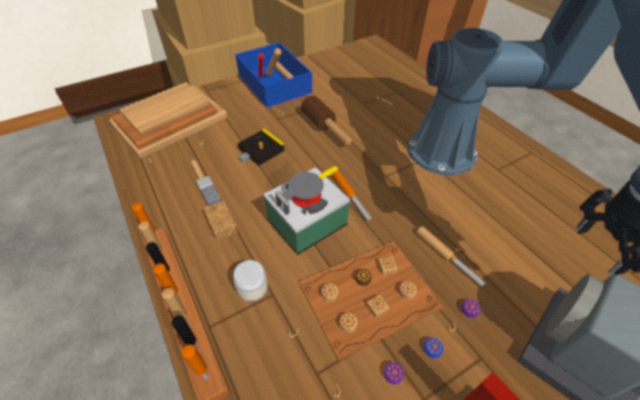

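View pics/side0.png

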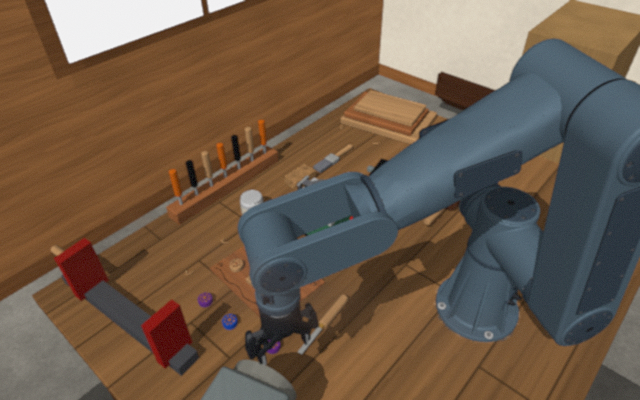

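Scene shows the tumbler (~(307,205)), tongue (328,173), black rest with pin (262,147), board with rosettes at (330,292), (408,290), (348,322), squares (388,264), (376,305), and the dark one at (363,277). The side view is blocked by the arm.

```bash
cat > h.py <<'E'
import numpy as np,cv2
from bench import status,camera
from scipy.spatial.transform import Rotation as R
def toolT():
    o=status.get_obs(); T=np.eye(4); q=o["eef_rot"]
    T[:3,:3]=R.from_quat([q[1],q[2],q[3],q[0]]).as_matrix(); T[:3,3]=o["eef_pos"]; return T
def snap(n):
    T=toolT(); c=camera(n); c["E"]=c["extrinsics"] if n!="wrist" else T@c["hand_eye"]; return c
def world(c):
    v,u=np.mgrid[:400,:640]; d=c["depth"]
    P=np.stack([(u-c["cx"])/c["fx"]*d,(v-c["cy"])/c["fy"]*d,d],-1)
    return P@c["E"][:3,:3].T+c["E"][:3,3]
def ray(c,u,v,z):
    r=c["E"][:3,:3]@np.array([(u-c["cx"])/c["fx"],(v-c["cy"])/c["fy"],1]); o=c["E"][:3,3]
    return o+r*(z-o[2])/r[2]
def hsv(c): return cv2.cvtColor(c["frame"],cv2.COLOR_BGR2HSV)
def blobs(m,amin=15):
    n,l,s,ce=cv2.connectedComponentsWithStats(m.astype(np.uint8))
    return [(s[i,4],ce[i],l==i) for i in range(1,n) if s[i,4]>=amin]
def delta(p,c=None):
    "cm shift in tool axes from now to world TCP p"
    T=toolT(); return np.round(T[:3,:3].T@(np.array(p)-T[:3,3])*100,2)
E
python3 - <<'E'
import pickle; from h import *
c=pickle.load(open("d0.pkl","rb"))["scene"]; c["E"]=c["extrinsics"]; W=world(c)
f=c["frame"]; cv2.imwrite("pics/crop1.png",cv2.resize(f[110:260,220:370],(600,600),interpolation=cv2.INTER_CUBIC))
for n,(u,v),z in [("tongue",(328,173),.15),("pin",(262,146),.03),("r1",(330,291),.026),("r2",(408,289),.026),("r3",(348,321),.026),("dark",(363,276),.026),("s1",(388,264),.026),("s2",(376,304),.026),("mal",(318,108),.03),("gow",(345,190),.01),("gw2",(450,255),.01),("tin",(250,268),.07),("cork",(218,220),.03)]:
    print(n,np.round(W[v,u],3),np.round(ray(c,u,v,z),3))
H=hsv(c); h,s,v=[H[...,i].astype(int) for i in range(3)]
m=(h>22)&(h<35)&(s>170)&(v>150)
for a,ce,mm in blobs(m): print("yel",a,ce.round(),np.median(W[mm],0).round(3),W[mm].min(0).round(3),W[mm].max(0).round(3))
# plate top
z=W[...,2]; m=(abs(z-.11)<.008)&(s<60)&(c["depth"]>0); m[:, :255]=0;m[:,360:]=0
p=W[m][:,:2].astype(np.float32); print(len(p),cv2.minAreaRect(p),z[m].mean())
m=(abs(z-.0425-.11)<.008)&(s<60)
p=W[m]; print("flap",len(p),p.mean(0) if len(p) else 0, cv2.minAreaRect(p[:,:2].astype(np.float32)))
E
```

```text
tongue [0.47  0.033 0.159] [0.465 0.025 0.15 ]
pin [ 0.516 -0.307  0.019] [ 0.52  -0.295  0.03 ]
r1 [0.603 0.263 0.029] [0.602 0.262 0.026]
r2 [0.44  0.353 0.029] [0.438 0.352 0.026]
r3 [0.607 0.347 0.03 ] [0.606 0.346 0.026]
dark [0.512 0.27  0.029] [0.511 0.269 0.026]
s1 [0.439 0.274 0.03 ] [0.437 0.272 0.026]
s2 [0.528 0.345 0.028] [0.527 0.344 0.026]
mal [ 0.285 -0.331  0.073] [ 0.254 -0.384  0.03 ]
gow [0.388 0.001 0.02 ] [ 0.382 -0.007  0.01 ]
gw2 [0.281 0.329 0.021] [0.273 0.325 0.01 ]
tin [0.746 0.135 0.069] [0.746 0.136 0.07 ]
cork [ 0.756 -0.069  0.036] [ 0.756 -0.074  0.03 ]
yel 62 [273. 137.] [ 0.468 -0.318  0.031] [ 0.455 -0.371  0.027] [ 0.484 -0.268  0.036]
yel 102 [328. 172.] [0.466 0.03  0.162] [ 0.38  -0.096  0.   ] [0.498 0.037 0.166]
1566 ((0.4833548367023468, -0.265158087015152), (0.8054748177528381, 0.20499877631664276), 79.80779266357422) 0.11056972667688744
flap 1656 [0.43825586 0.29670047 0.15500626] ((0.33046990633010864, 0.02537769079208374), (1.0630265474319458, 0.924781858921051), 54.4439582824707)
```

View pics/crop1.png

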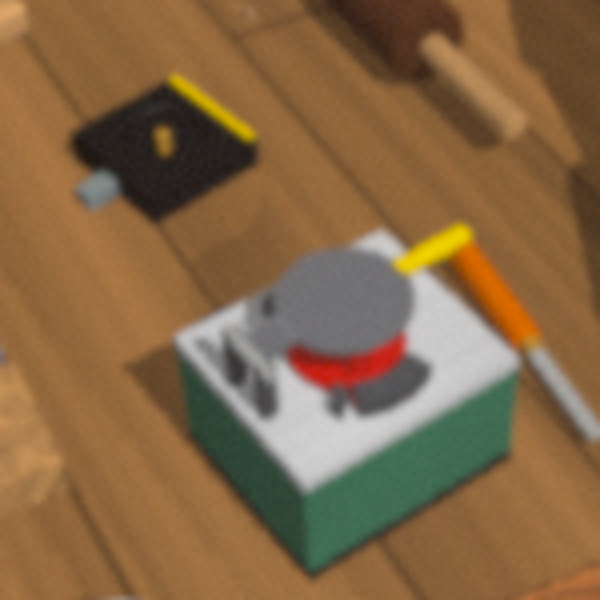

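Crop: plate corners near crop (176,340),(380,232),(520,365),(312,490); flap disc centred (345,300), tongue (400-470,230-270); rest corners (72,140),(170,80),(256,150),(156,218), pin (163,140).

```bash
python3 - <<'E'
import pickle; from h import *
c=pickle.load(open("d0.pkl","rb"))["scene"]; c["E"]=c["extrinsics"]; W=world(c)
def q(L,z): return np.array([ray(c,220+(u-1.5)/4,110+(v-1.5)/4,z) for u,v in L])
P=q([(176,340),(380,232),(520,365),(312,490)],.11); print("plate",P.round(3).tolist(),P.mean(0))
print(np.linalg.norm(np.diff(P,axis=0),axis=1))
d=P[0]-P[1]; e=P[3]-P[2]; print("yaw",np.arctan2(d[1],d[0]),np.arctan2(e[1],e[0]))
S=q([(72,145),(172,78),(256,150),(156,220)],.03); print("rest",S.round(3).tolist(),S.mean(0),np.linalg.norm(np.diff(S,axis=0),axis=1))
print("disc",q([(347,300)],.155), "tongue tip/base", q([(468,234),(400,267)],.155))
H=hsv(c); s=H[...,1].astype(int)
sub=np.zeros((400,640),bool); sub[165:255,260:355]=1
m=sub&(abs(W[...,2]-.155)<.012)&(s<60); p=W[m][:,:2].astype(np.float32); print("flapcirc",len(p),cv2.minEnclosingCircle(p),W[m][:,2].mean())
m=sub&(abs(W[...,2]-.11)<.006)&(s<60); p=W[m][:,:2].astype(np.float32); print("plate depth",cv2.minAreaRect(p))
h=H[...,0].astype(int); m=sub&(h>22)&(h<35)&(s>170); p=W[m]; p=p[p[:,2]>.13][:,:2]; print("tongue",p.mean(0),cv2.fitLine(p.astype(np.float32),cv2.DIST_HUBER,0,.01,.01).ravel())
m=(W[...,2]>.02)&(W[...,2]<.045)&(H[...,2]<60)&(abs(W[...,0]-.516)<.09)&(abs(W[...,1]+.3)<.09); print("rest",cv2.minAreaRect(W[m][:,:2].astype(np.float32)))
E
```

```text
plate [[0.631, -0.026, 0.11], [0.464, -0.046, 0.11], [0.449, 0.107, 0.11], [0.612, 0.127, 0.11]] [0.53909811 0.04046987 0.11      ]
[0.16795664 0.15359572 0.16487685]
yaw 0.12243202337287654 0.1225301415061631
rest [[0.589, -0.336, 0.03], [0.481, -0.374, 0.03], [0.461, -0.254, 0.03], [0.567, -0.219, 0.03]] [ 0.52457244 -0.29565378  0.03      ] [0.11474537 0.12209428 0.11095111]
disc [[0.53684331 0.03756226 0.155     ]] tongue tip/base [[0.43900475 0.02555917 0.155     ]
 [0.49306412 0.02923928 0.155     ]]
flapcirc 889 ((0.55748450756073, 0.03861905634403229), 0.06291384994983673) 0.1573578870730304
plate depth ((0.5384697914123535, 0.035570599138736725), (0.17202770709991455, 0.15266717970371246), 6.326211452484131)
tongue [0.46775393 0.03026046] [0.9968477  0.07933871 0.46536553 0.03067518]
rest ((0.525063693523407, -0.30508220195770264), (0.09953005611896515, 0.10629542171955109), 13.512462615966797)
```

```bash
cat >> h.py <<'E'
def goto(p,yaw):
    "print row shift(cm), turn(deg) to reach TCP p, tool down, tool-y azimuth yaw (deg, mod 180)"
    T=toolT(); az=np.degrees(np.arctan2(T[1,1],T[0,1])); best=(yaw-az+90)%180-90
    for y in (best,best-180 if best>0 else best+180):
        a=np.radians(az+y); G=np.array([[-np.sin(a),np.cos(a),0],[np.cos(a),np.sin(a),0],[0,0,-1]]).T
        print("shift",delta(p),"turn",np.degrees(R.from_matrix(T[:3,:3].T@G).as_rotvec()).round(2), "q6",status.get_obs()["q"][5].round(2))
E
python3 - <<'E'
from h import *
goto([.40,.03,.36],97)
c=snap("wrist"); print(c["hand_eye"].round(3),c["fx"])
E
```

```text
shift [-36.75 -41.38 -15.4 ] turn [ -0.09  -0.04 -26.35] q6 -0.21
shift [-36.75 -41.38 -15.4 ] turn [-5.0000e-02  1.2000e-01  1.5365e+02] q6 -0.21
[[-0.    -0.964 -0.264  0.067]
 [ 1.     0.    -0.001 -0.   ]
 [ 0.001 -0.264  0.964 -0.167]
 [ 0.     0.     0.     1.   ]] 327.82656064930535
```

```bash
python3 -m handwheel '[[[1,0,0,-6,0,0,0],[1,0,0,-12,0,0,0],[1,-5,-4.5,-15.4,0,0,-4],[1,-10,-9,-15.4,0,0,-8],[1,-16,-14,-15.4,0,0,-12],[1,-22,-19,-15.4,0,0,-16],[1,-28,-24,-15.4,0,0,-20],[1,-34,-29,-15.4,0,0,-24],[1,-39,-34,-15.4,0,0,-26.3],[1,-44.3,-38.7,-15.4,0,0,-26.3]]]'; python3 - <<'E'
from h import *
import pickle
c=snap("wrist"); pickle.dump(c,open("w1.pkl","wb")); cv2.imwrite("pics/w1.png",c["frame"]); print(toolT().round(3))
E
```

```text
time_s: 1.4
eef_pos: [0.435, 0.1122, 0.3603]
eef_rot: [0.0, -0.061, 0.998, 0.0]
wrist_force: [0.4, 0.7, 0.5]
opening: 0.998
grasp_force: 0.0
[[-0.993 -0.115  0.001  0.438]
 [-0.115  0.993 -0.005  0.106]
 [-0.    -0.005 -1.     0.36 ]
 [ 0.     0.     0.     1.   ]]
```

View pics/w1.png

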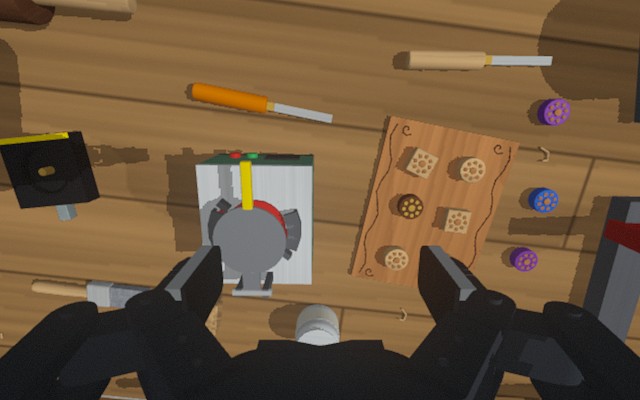

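Wrist view shows the tumbler (250,220), tongue (247,185), rest (48,170), board with pieces; dark one at (411,207). Arm was still settling, so I repeat a measurement at rest.

```bash
python3 -m handwheel '[[[1,0,0,0,0,0,0],[1,0,0,0,0,0,0],[1,0,0,0,0,0,0]]]'; cat > meas.py <<'E'
from h import *
c=snap("wrist"); print(toolT()[:3,3].round(4)); W=world(c); H=hsv(c); h,s,v=[H[...,i].astype(int) for i in range(3)]
t=(h>22)&(h<35)&(s>170)&(v>120)&(W[...,2]>.13)&(c["depth"]>0)
if t.sum()>30:
    r=cv2.minAreaRect(np.argwhere(t)[:,::-1].astype(np.float32)); B=cv2.boxPoints(r)
    Q=np.array([ray(c,*b,.1575) for b in B]); print("tongue",t.sum(),Q.round(4).tolist(),Q.mean(0).round(4),"z",np.median(W[t][:,2]))
g=(s<60)&(v>40)&(v<150)&(abs(W[...,2]-.155)<.01)&(abs(W[...,0]-.54)<.08)&(abs(W[...,1]-.04)<.08)
bs=blobs(g,500)
for a,ce,m in bs:
    p=np.argwhere(m)[:,::-1].astype(np.float32); 
    e=cv2.minEnclosingCircle(p); print("flap",a,ce,e,ray(c,*e[0],.155).round(4))
w=(s<60)&(abs(W[...,2]-.11)<.006)&(abs(W[...,0]-.54)<.13)&(abs(W[...,1]-.04)<.13)
print("plate",w.sum(),cv2.minAreaRect(W[w][:,:2].astype(np.float32)))
k=(v<60)&(abs(W[...,2]-.03)<.008)&(abs(W[...,0]-.52)<.1)&(abs(W[...,1]+.3)<.1); print("rest",k.sum(),cv2.minAreaRect(W[k][:,:2].astype(np.float32)) if k.sum()>5 else 0)
p=(h>12)&(h<35)&(s>60)&(abs(W[...,0]-.52)<.06)&(abs(W[...,1]+.3)<.06)&(abs(W[...,2]-.03)<.01)
for a,ce,m in blobs(p,8): print("brass",a,ce,ray(c,*ce,.031).round(4))
E
python3 meas.py
```

```text
time_s: 1.82
eef_pos: [0.434, 0.1154, 0.3603]
eef_rot: [0.0, -0.062, 0.998, 0.0]
wrist_force: [-0.2, 0.9, -0.5]
opening: 1.0
grasp_force: 0.0
[0.434  0.1154 0.3604]
tongue 493 [[0.4404, 0.0206, 0.1575], [0.4384, 0.0323, 0.1575], [0.4954, 0.0387, 0.1575], [0.4976, 0.0266, 0.1575]] [0.468  0.0295 0.1575] z 0.16035547787279253
flap 4154 [246.82089552 244.06307174] ((247.5, 250.0), 45.83949279785156) [0.5498 0.0393 0.155 ]
plate 6509 ((0.5376791954040527, 0.03607865795493126), (0.17139650881290436, 0.15017876029014587), 6.430109024047852)
rest 3229 ((0.5191406011581421, -0.30898547172546387), (0.1084408313035965, 0.11275744438171387), 13.628898620605469)
brass 370 [ 30.8        138.58108108] [ 0.469  -0.3176  0.031 ]
brass 14 [ 71.07142857 147.28571429] [ 0.4748 -0.2586  0.031 ]
brass 12 [ 74.58333333 157.66666667] [ 0.4902 -0.2545  0.031 ]
brass 9 [ 76.         164.88888889] [ 0.5012 -0.2532  0.031 ]
brass 88 [ 42.02272727 170.42045455] [ 0.5164 -0.3057  0.031 ]
brass 11 [ 75.90909091 172.36363636] [ 0.5131 -0.2542  0.031 ]
brass 14 [ 12.07142857 191.5       ] [ 0.5564 -0.3556  0.031 ]
brass 8 [ 16.  202.5] [ 0.574  -0.3517  0.031 ]
```

```bash
python3 -c "
from h import *
goto([.4563,.0284,.22],96.4)"
```

```text
shift [-1.13 -8.91 14.04] turn [0.   0.01 0.69] q6 -1.7
shift [-1.13 -8.91 14.04] turn [-2.0000e-02  0.0000e+00 -1.7931e+02] q6 -1.7
```

```bash
python3 -m handwheel '[[[0.3,-0.5,-4.5,4,0,0,0.7],[0.3,-1.1,-8.9,8,0,0,0.7],[0,-1.1,-8.9,12,0,0,0.7],[-0.2,-1.1,-8.9,14,0,0,0.7],[-0.2,-1.1,-8.9,14,0,0,0.7],[-0.2,-1.1,-8.9,14,0,0,0.7],[-0.2,-1.1,-8.9,14,0,0,0.7]]]'; python3 - <<'E'
from h import *
goto([.4563,.0284,.1325],96.4)
c=snap("wrist"); cv2.imwrite("pics/w2.png",c["frame"]); print(c["E"][:3,3])
H=hsv(c); h,s,v=[H[...,i].astype(int) for i in range(3)]; W=world(c)
t=(h>22)&(h<35)&(s>170)&(v>120)&(W[...,2]>.13)
r=cv2.minAreaRect(np.argwhere(t)[:,::-1].astype(np.float32)); Q=np.array([ray(c,*b,.1575) for b in cv2.boxPoints(r)]); print(r,Q.round(4).tolist(), np.median(W[t][:,2]))
E
```

```text
time_s: 2.75
eef_pos: [0.4571, 0.0273, 0.2217]
eef_rot: [0.001, -0.055, 0.998, -0.0]
wrist_force: [-0.8, 0.1, -0.2]
opening: 0.399
grasp_force: 0.0
shift [0.09 0.12 8.92] turn [-0.05  0.14 -0.1 ] q6 -1.88
shift [0.09 0.12 8.92] turn [2.200e-01 7.000e-02 1.799e+02] q6 -1.88
[0.39011634 0.01998223 0.38867318]
((175.25148010253906, 162.38104248046875), (345.2888488769531, 73.86824035644531), 19.031192779541016) [[0.4393, -0.2005, 0.1575], [0.3906, -0.1777, 0.1575], [0.4429, 0.0477, 0.1575], [0.4997, 0.0367, 0.1575]] 0.16061049092021454
```

View pics/w2.png

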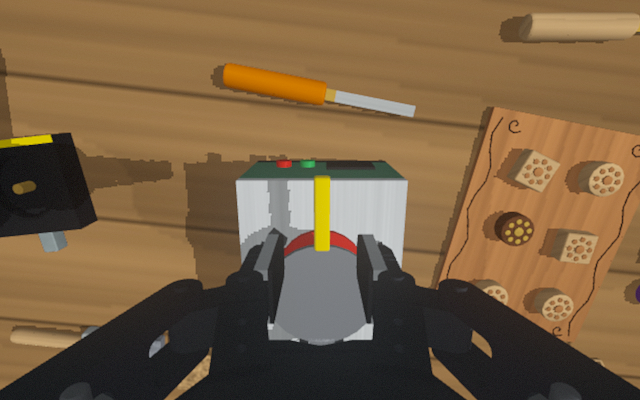

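Tongue (322,213) is centred between the fingers; descend and grip.

```bash
python3 -m handwheel '[[[-0.2,0.1,0.1,4,0,0,0],[-0.2,0.1,0.1,7,0,0,0],[-0.2,0.1,0.1,8.9,0,0,0],[-0.2,0.1,0.1,8.9,0,0,0],[-1,0.1,0.1,8.9,0,0,0],[-1,0.1,0.1,8.9,0,0,0],[-1,0.1,0.1,8.9,0,0,0],[-1,0.1,0.1,8.9,0,0,0]]]'; python3 - <<'E'
from h import *
T=toolT(); print(T[:3,3])
r=.154
for k in range(1,22):
    a=k*.09; print(k,round(a,2),"x",round(-100*r*(1-np.cos(a)),1),"z",round(-100*r*np.sin(a),1))
E
```

```text
time_s: 3.8
eef_pos: [0.456, 0.0282, 0.132]
eef_rot: [0.001, -0.054, 0.999, 0.0]
wrist_force: [2.2, 3.4, 0.5]
opening: 0.111
grasp_force: 58.6
[0.45603129 0.02815155 0.13196406]
1 0.09 x -0.1 z -1.4
2 0.18 x -0.2 z -2.8
3 0.27 x -0.6 z -4.1
4 0.36 x -1.0 z -5.4
5 0.45 x -1.5 z -6.7
6 0.54 x -2.2 z -7.9
7 0.63 x -3.0 z -9.1
8 0.72 x -3.8 z -10.2
9 0.81 x -4.8 z -11.2
10 0.9 x -5.8 z -12.1
11 0.99 x -7.0 z -12.9
12 1.08 x -8.1 z -13.6
13 1.17 x -9.4 z -14.2
14 1.26 x -10.7 z -14.7
15 1.35 x -12.0 z -15.0
16 1.44 x -13.4 z -15.3
17 1.53 x -14.8 z -15.4
18 1.62 x -16.2 z -15.4
19 1.71 x -17.5 z -15.3
20 1.8 x -18.9 z -15.0
21 1.89 x -20.2 z -14.6
```

```bash
python3 -m handwheel '[[[-1,-0.1,0,-1.4,0,0,0],[-1,-0.2,0,-2.8,0,0,0],[-1,-0.6,0,-4.1,0,0,0],[-1,-1,0,-5.4,0,0,0],[-1,-1.5,0,-6.7,0,0,0],[-1,-2.2,0,-7.9,0,0,0],[-1,-3,0,-9.1,0,0,0],[-1,-3.8,0,-10.2,0,0,0],[-1,-4.8,0,-11.2,0,0,0],[-1,-5.8,0,-12.1,0,0,0]]]'
```

```text
time_s: 5.05
eef_pos: [0.5128, 0.0344, 0.2518]
eef_rot: [-0.001, -0.054, 0.999, 0.0]
wrist_force: [4.2, 2.0, -9.7]
opening: 0.085
grasp_force: 58.4
```

```bash
python3 -m handwheel '[[[-1,-1.2,0,-0.8,0,0,0],[-1,-2.3,0,-1.5,0,0,0],[-1,-3.6,0,-2.1,0,0,0],[-1,-4.9,0,-2.6,0,0,0],[-1,-6.2,0,-2.9,0,0,0],[-1,-7.6,0,-3.2,0,0,0],[-1,-9,0,-3.3,0,0,0],[-1,-10.4,0,-3.3,0,0,0],[-1,-11.7,0,-3.2,0,0,0],[-1,-13.1,0,-2.9,0,0,0]]]'; python3 - <<'E'
from h import *
print(toolT()[:3,3])
c=snap("scene"); cv2.imwrite("pics/s2.png",cv2.resize(c["frame"][100:300,200:467],(800,600)))
E
```

```text
time_s: 6.3
eef_pos: [0.6438, 0.0484, 0.2809]
eef_rot: [-0.0, -0.054, 0.999, -0.0]
wrist_force: [-0.3, 0.1, -0.1]
opening: 0.0
grasp_force: 0.0
[0.64381749 0.04843641 0.28092334]
```

View pics/s2.png

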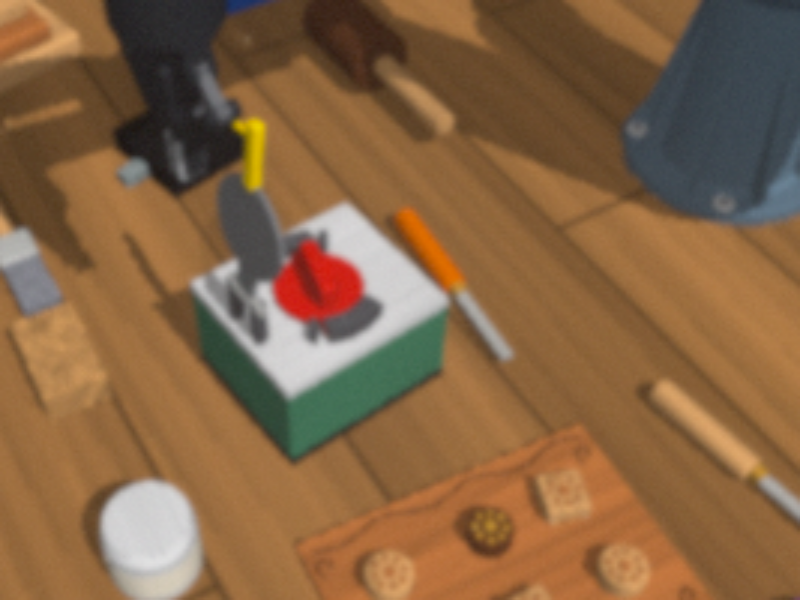

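The tongue slipped out late: the flap stands up steeply with tongue at crop (255,155). Measure its angle.

```bash
cat > flap.py <<'E'
from h import *
c=snap("scene"); W=world(c); H=hsv(c); h,s,v=[H[...,i].astype(int) for i in range(3)]
m=(h>22)&(h<35)&(s>150)&(v>100)&(W[...,2]>.12)&(abs(W[...,0]-.56)<.2)&(abs(W[...,1]-.04)<.07)
p=W[m]; u=np.array([np.cos(.112),np.sin(.112)]); x=(p[:,:2]-[.609,.0455])@u
print(m.sum(),"tongue mean x rel hinge",x.mean().round(4),"z rel",(p[:,2]-.1525).mean().round(4),"angle",np.arctan2(p[:,2].mean()-.1525,-x.mean()).round(3),"world",p.mean(0).round(3),p.max(0).round(3))
E
python3 flap.py
```

```text
132 tongue mean x rel hinge -0.0158 z rel 0.1451 angle 1.463 world [0.593 0.045 0.298] [0.6   0.049 0.325]
```

```bash
python3 -m handwheel '[[[-1,0,0,-5,0,0,0],[-1,0,0,-9,0,0,0],[-1,4,0,-9,0,0,0],[-1,9,0,-9,0,0,0],[-1,9,0,-9,0,0,0],[-1,9,0,-4,0,0,0],[-1,9,0,0,0,0,0],[-1,9,0,0,0,0,0]]]' && python3 -m handwheel '[[[-1,-1.5,0,0,0,0,0],[-1,-3,0,0,0,0,0],[-1,-4.5,0,0,0,0,0],[-1,-6,0,0,0,0,0],[-1,-7,0,0,0,0,0],[-1,-8.3,0,0,0,0,0],[-1,-8.3,0,0,0,0,0],[-1,-3,0,0,0,0,0],[-1,0,0,0,0,0,0]]]'; python3 flap.py
```

```text
time_s: 7.4
eef_pos: [0.5518, 0.039, 0.2779]
eef_rot: [-0.003, -0.054, 0.999, 0.001]
wrist_force: [-0.4, 0.5, 0.0]
opening: 0.004
grasp_force: 0.0
time_s: 8.52
eef_pos: [0.5518, 0.0388, 0.2808]
eef_rot: [-0.001, -0.055, 0.999, 0.0]
wrist_force: [0.4, -0.9, -0.8]
opening: 0.002
grasp_force: 0.0
115 tongue mean x rel hinge 0.0417 z rel 0.1411 angle 1.858 world [0.65  0.051 0.294] [0.661 0.055 0.319]
```

```bash
python3 -m handwheel '[[[0,4,0,-3,0,0,0],[0.5,7,0,-4,0,0,0],[0.5,7,0,-4,0,0,0],[0.5,7,0,-4,0,0,0],[0.5,7,0,-4,0,0,0]]]'; python3 - <<'E'
from h import *
c=snap("wrist"); cv2.imwrite("pics/w3.png",c["frame"]); print(toolT()[:3,3].round(4)); W=world(c); H=hsv(c); h,s,v=[H[...,i].astype(int) for i in range(3)]
r=((h<8)|(h>172))&(s>150)&(abs(W[...,0]-.54)<.07)&(abs(W[...,1]-.04)<.07)
z=W[...,2]; print(np.histogram(z[r],bins=12))
b=r&(z>.137); 
for a,ce,m in blobs(b,60):
    q=cv2.minAreaRect(np.argwhere(m)[:,::-1].astype(np.float32)); Q=np.array([ray(c,*p,.144) for p in cv2.boxPoints(q)]); print("bar",a,q,Q.round(4).tolist(),Q.mean(0).round(4))
    e=[(Q[i+1]-Q[i])[:2] for i in range(3)]; print([ (np.linalg.norm(x).round(4),np.degrees(np.arctan2(x[1],x[0])).round(1)) for x in e])
E
```

```text
time_s: 9.2
eef_pos: [0.4843, 0.0312, 0.3206]
eef_rot: [-0.0, -0.054, 0.999, 0.0]
wrist_force: [-0.2, 0.4, 0.3]
opening: 0.749
grasp_force: 0.0
[0.4843 0.0312 0.3206]
(array([   2,  598, 1748,   30,   40,   42,   39,   35,   46,   44,  222,
        504]), array([0.10867625, 0.11175095, 0.11482566, 0.11790036, 0.12097506,
       0.12404976, 0.12712446, 0.13019916, 0.13327386, 0.13634856,
       0.13942326, 0.14249797, 0.14557267]))
bar 760 ((319.6226806640625, 216.3207550048828), (53.2958984375, 14.560219764709473), 15.945395469665527) [[0.5385, 0.0057, 0.144], [0.522, 0.0087, 0.144], [0.5326, 0.0666, 0.144], [0.5495, 0.0643, 0.144]] [0.5357 0.0363 0.144 ]
[(np.float64(0.0168), np.float64(169.9)), (np.float64(0.0589), np.float64(79.6)), (np.float64(0.0171), np.float64(-7.7))]
```

View pics/w3.png

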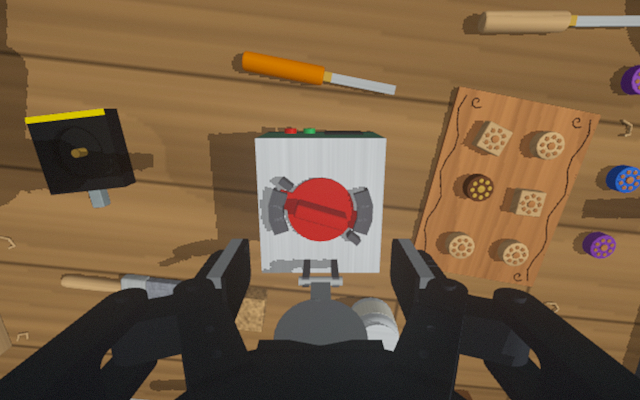

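Cap visible: bar centre (320,216) at azimuth ~80°, i.e. 1.28 rad from mouth axis; all five pale pieces visible at (493,138),(550,145),(530,203),(461,246),(515,253).

```bash
python3 -c "
from h import *
goto([.537,.0365,.24],-10.1)"; python3 -m handwheel '[[[0,0,0,0,0,0,10.6],[0,0,0,0,0,0,21],[0,0,0,0,0,0,31.5],[-0.2,0,0,0,0,0,42],[-0.2,0,0,0,0,0,52.5],[-0.2,0,0,0,0,0,63],[-0.2,0,0,0,0,0,73.5],[-0.2,0,0,0,0,0,84],[-0.2,0,0,0,0,0,94.5],[-0.2,0,0,0,0,0,105]]]' ;python3 -m handwheel '[[[-0.2,0,0,0,0,0,1.4],[-0.2,0,0,0,0,0,1.4],[-0.2,0,0,0,0,0,1.4]]]';python3 -c "
from h import *
goto([.537,.0365,.24],-10.1)"
```

```text
shift [-5.31 -0.05  8.05] turn [ 6.000e-02 -5.000e-02 -7.365e+01] q6 -1.86
shift [-5.31 -0.05  8.05] turn [-5.0000e-02 -7.0000e-02  1.0635e+02] q6 -1.86
time_s: 10.5
eef_pos: [0.4842, 0.0312, 0.3206]
eef_rot: [-0.001, 0.761, 0.649, -0.0]
wrist_force: [0.6, 0.8, -0.3]
opening: 0.399
grasp_force: 0.0
time_s: 10.88
eef_pos: [0.484, 0.0311, 0.3211]
eef_rot: [-0.0, 0.766, 0.643, -0.0]
wrist_force: [0.4, 0.9, -0.4]
opening: 0.401
grasp_force: 0.0
shift [1.45 5.13 8.11] turn [-0.02 -0.    0.06] q6 -0.01
shift [1.45 5.13 8.11] turn [ 0.0000e+00 -3.0000e-02 -1.7994e+02] q6 -0.01
```

```bash
python3 -m handwheel '[[[-0.2,1.45,5.1,0,0,0,0],[-0.2,1.45,5.1,5,0,0,0],[-0.2,1.45,5.1,10,0,0,0],[-0.2,1.45,5.1,14,0,0,0],[-0.2,1.45,5.1,16,0,0,0],[-0.2,1.45,5.1,16,0,0,0],[-0.2,1.45,5.1,16,0,0,0]]]';python3 - <<'E'
from h import *
goto([.537,.0365,.120],-10.1)
c=snap("wrist"); cv2.imwrite("pics/w4.png",c["frame"])
E
```

```text
time_s: 11.75
eef_pos: [0.5376, 0.0363, 0.1625]
eef_rot: [0.001, 0.767, 0.642, 0.001]
wrist_force: [-0.6, -0.4, 0.6]
opening: 0.399
grasp_force: 0.0
shift [ 0.01 -0.07  4.25] turn [ 0.1  -0.   -0.02] q6 0.02
shift [ 0.01 -0.07  4.25] turn [-0.0000e+00 -1.6000e-01  1.7998e+02] q6 0.02
```

View pics/w4.png

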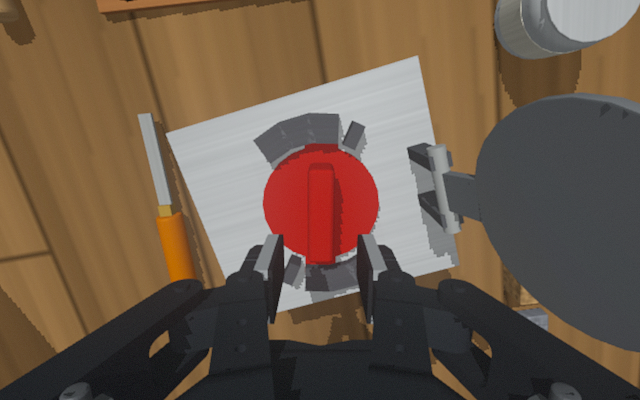

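Bar (320,212) is aligned midway between the fingers. Descend, grip, and turn.

```bash
python3 -m handwheel '[[[-0.2,0,0,2.5,0,0,0],[-0.2,0,0,4.2,0,0,0],[-0.2,0,0,4.2,0,0,0],[-0.2,0,0,4.2,0,0,0],[-1,0,0,4.2,0,0,0],[-1,0,0,4.2,0,0,0],[-1,0,0,4.2,0,0,0],[-1,0,0,4.2,0,0,0]]]' && python3 -m handwheel '[[[-1,0,0,0,0,0,-8],[-1,0,0,0,0,0,-16],[-1,0,0,0,0,0,-24],[-1,0,0,0,0,0,-32],[-1,0,0,0,0,0,-40],[-1,0,0,0,0,0,-48]]]'
```

```text
time_s: 12.8
eef_pos: [0.5367, 0.0364, 0.1194]
eef_rot: [0.0, 0.767, 0.642, 0.0]
wrist_force: [0.1, 0.2, 0.2]
opening: -0.001
grasp_force: 0.0
time_s: 13.55
eef_pos: [0.5367, 0.0364, 0.1192]
eef_rot: [-0.0, 0.438, 0.899, -0.0]
wrist_force: [-0.1, -0.5, -0.1]
opening: 0.0
grasp_force: 0.0
```

Fingers shut on nothing; look.

```bash
python3 - <<'E'
from h import *
c=snap("scene"); w=snap("wrist"); cv2.imwrite("pics/p5.png",np.hstack([cv2.resize(c["frame"][140:260,230:390],(400,300)),cv2.resize(w["frame"],(400,300))]))
T=np.linalg.inv(w["hand_eye"]); p=T[:3,3]; print("TCP px",w["fx"]*p[0]/p[2]+w["cx"],w["fy"]*p[1]/p[2]+w["cy"])
E
```

```text
TCP px 320.38031848443916 232.02874061759059
```

View pics/p5.png

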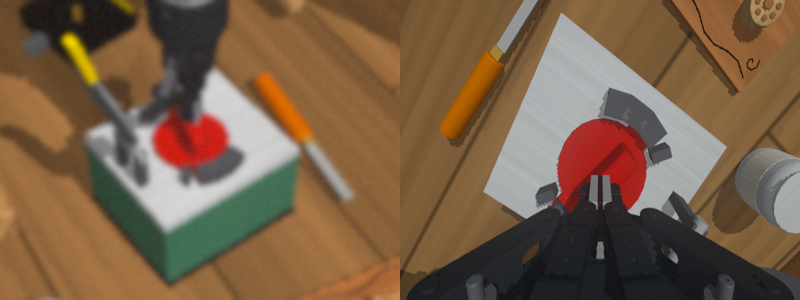

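```bash
python3 - <<'E'
from h import *
c=snap("wrist"); W=world(c); f=c["frame"]; print(toolT().round(3))
for v in range(190,270,6): print(v,[(u,int(W[v,u,2]*1000),tuple((W[v,u,:2]*1000).astype(int).tolist()),f[v,u].tolist()) for u in (300,316,324,340)])
H=hsv(c); h,s,v=[H[...,i].astype(int) for i in range(3)]
r=((h<8)|(h>172))&(s>120)&(W[...,2]>.135)&(W[...,2]<.16); p=W[r]; print(r.sum(),p.min(0),p.max(0),cv2.minAreaRect(p[:,:2].astype(np.float32)))
cv2.imwrite("pics/w6.png",cv2.resize(f[130:330,200:440],(720,600)))
E
```

```text
[[-0.612  0.791  0.     0.537]
 [ 0.791  0.612  0.     0.036]
 [-0.     0.    -1.     0.119]
 [ 0.     0.     0.     1.   ]]
190 [(300, 115, (514, 47), [33, 38, 168]), (316, 115, (520, 52), [34, 37, 169]), (324, 115, (524, 55), [30, 37, 169]), (340, 115, (531, 60), [26, 31, 167])]
196 [(300, 116, (515, 45), [32, 37, 169]), (316, 115, (522, 50), [29, 35, 169]), (324, 115, (526, 52), [28, 35, 169]), (340, 116, (533, 58), [25, 30, 167])]
202 [(300, 115, (518, 42), [35, 40, 169]), (316, 115, (524, 47), [32, 35, 169]), (324, 115, (528, 50), [26, 29, 169]), (340, 124, (533, 57), [24, 27, 109])]
208 [(300, 115, (520, 39), [32, 39, 170]), (316, 114, (527, 44), [29, 35, 170]), (324, 115, (530, 47), [29, 30, 169]), (340, 132, (533, 56), [25, 26, 113])]
214 [(300, 114, (522, 36), [32, 36, 169]), (316, 114, (529, 41), [26, 31, 169]), (324, 122, (531, 46), [25, 28, 107]), (340, 140, (533, 55), [19, 25, 114])]
220 [(300, 115, (524, 34), [24, 30, 168]), (316, 121, (530, 41), [22, 28, 115]), (324, 130, (531, 46), [21, 24, 110]), (340, 144, (534, 54), [16, 27, 161])]
226 [(300, 115, (526, 31), [20, 3
[... 684 characters left out ...]
 45), [95, 93, 95]), (340, 157, (538, 47), [39, 34, 48])]
256 [(300, 163, (525, 36), [32, 29, 44]), (316, 171, (528, 43), [76, 73, 78]), (324, 170, (531, 45), [77, 73, 78]), (340, 162, (538, 46), [35, 33, 48])]
262 [(300, 169, (525, 37), [34, 30, 42]), (316, 176, (528, 44), [75, 74, 77]), (324, 175, (531, 45), [78, 75, 79]), (340, 169, (538, 46), [39, 37, 45])]
268 [(300, 182, (523, 41), [35, 30, 42]), (316, 181, (528, 44), [63, 59, 65]), (324, 181, (530, 45), [63, 61, 64]), (340, 183, (534, 50), [30, 30, 39])]
1937 [0.5212542  0.00959138 0.13500602] [0.55019742 0.06769815 0.15991073] ((0.5334209203720093, 0.039288848638534546), (0.05976486578583717, 0.018197637051343918), 67.24034881591797)
```

View pics/w6.png

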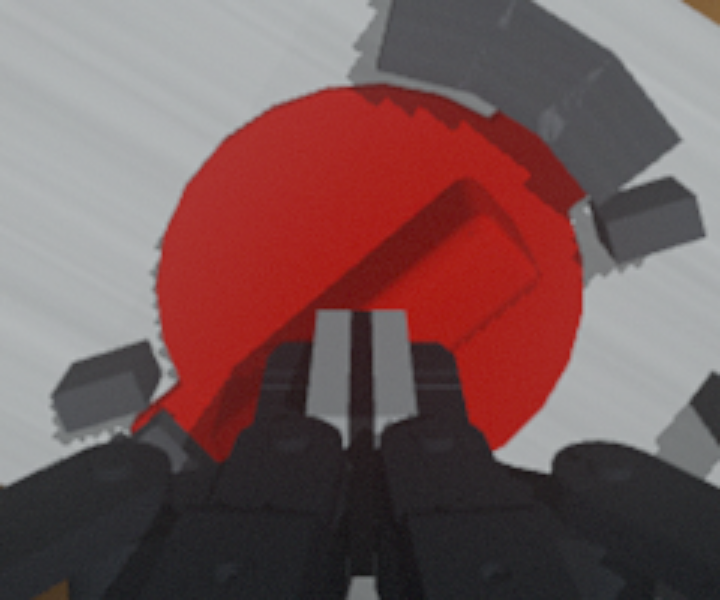

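```bash
python3 -m handwheel '[[[-0.2,0,0,0,0,0,10],[-0.2,0,0,0,0,0,20],[-0.2,0,0,0,0,0,30],[-0.2,0,0,0,0,0,40],[-0.2,0,0,0,0,0,48],[-0.2,0,0,0,0,0,48],[-0.2,0,0,0,0,0,48]]]'; python3 - <<'E'
from h import *
c=snap("wrist"); T=toolT(); W=world(c); f=c["frame"]
L=(W-T[:3,3])@T[:3,:3]*1000   # tool coords mm
print(T[:3,3])
m=(c["depth"]>0)&(c["depth"]<.155)&(abs(L[...,1])<60)&(L[...,2]<15)&(abs(L[...,0])<25)&(hsv(c)[...,1]<90)
for s in (-1,1):
    q=m&(L[...,1]*s>3); P=L[q]; i=np.argsort(-P[:,2])[:30]; print(s,q.sum(),"tip-most",P[i].mean(0).round(1), "px",np.argwhere(q)[i].mean(0).round())
E
```

```text
time_s: 14.58
eef_pos: [0.5367, 0.0364, 0.1193]
eef_rot: [-0.0, 0.766, 0.642, 0.0]
wrist_force: [0.2, -0.0, 0.0]
opening: 0.399
grasp_force: 0.0
[0.5367392  0.03638538 0.1192908 ]
-1 25114 tip-most [ -0.  -17.5 -28.3] px [255. 282.]
1 25100 tip-most [  7.9  19.5 -30.7] px [241. 364.]
```

```bash
python3 -m handwheel '[[[-0.2,0,0,0.3,0,0,0],[-0.2,0,0,0.6,0,0,0],[-0.2,0,0,0.6,0,0,0]]]';  python3 -m handwheel '[[[-0.2,0,0,0.3,0,0,0],[-0.2,0,0,0.5,0,0,0],[-0.2,0,0,0.5,0,0,0]]]'
```

```text
time_s: 15.0
eef_pos: [0.5364, 0.0365, 0.1128]
eef_rot: [-0.0, 0.767, 0.642, -0.0]
wrist_force: [-0.7, 0.1, 0.5]
opening: 0.404
grasp_force: 0.0
time_s: 15.38
eef_pos: [0.5365, 0.0365, 0.108]
eef_rot: [-0.0, 0.767, 0.642, -0.0]
wrist_force: [0.1, -0.2, 0.1]
opening: 0.398
grasp_force: 0.0
```

No contact below the flange level, confirming the fingers end ~28 mm short of the stated TCP. Continue down and grip.

```bash
python3 -m handwheel '[[[-0.2,0,0,0.5,0,0,0],[-0.2,0,0,1.0,0,0,0],[-0.2,0,0,1.4,0,0,0],[-0.2,0,0,1.4,0,0,0]]]';  python3 -m handwheel '[[[-1,0,0,0,0,0,0],[-1,0,0,0,0,0,0],[-1,0,0,0,0,0,0],[-1,0,0,0,0,0,0]]]'
```

```text
time_s: 15.88
eef_pos: [0.5363, 0.0365, 0.0937]
eef_rot: [-0.0, 0.767, 0.642, -0.0]
wrist_force: [0.2, 0.1, -0.6]
opening: 0.401
grasp_force: 0.0
time_s: 16.38
eef_pos: [0.537, 0.0364, 0.0946]
eef_rot: [0.0, 0.767, 0.642, 0.0]
wrist_force: [0.4, -0.1, 2.3]
opening: 0.178
grasp_force: 60.2
```

```bash
python3 -m handwheel '[[[-1,0,0,0,0,0,-9],[-1,0,0,0,0,0,-18],[-1,0,0,0,0,0,-28],[-1,0,0,0,0,0,-38],[-1,0,0,0,0,0,-48],[-1,0,0,0,0,0,-58],[-1,0,0,0,0,0,-68],[-1,0,0,0,0,0,-78],[-1,0,0,0,0,0,-87],[-1,0,0,0,0,0,-96]]]';  python3 -m handwheel '[[[-1,0,0,0,0,0,0],[-1,0,0,0,0,0,0],[-1,0,0,0,0,0,0]]]'
```

```text
time_s: 17.62
eef_pos: [0.5369, 0.0365, 0.0946]
eef_rot: [0.0, 0.034, 0.999, 0.0]
wrist_force: [-0.2, -0.2, 2.3]
opening: 0.177
grasp_force: 60.3
time_s: 18.0
eef_pos: [0.537, 0.0364, 0.0946]
eef_rot: [0.0, 0.037, 0.999, -0.0]
wrist_force: [0.6, -1.5, 4.4]
opening: 0.172
grasp_force: 60.6
```

Still gripped after turning; lift straight out.

```bash
python3 -m handwheel '[[[-1,0,0,-0.5,0,0,0],[-1,0,0,-1.5,0,0,0],[-1,0,0,-3,0,0,0],[-1,0,0,-5,0,0,0],[-1,0,0,-7,0,0,0],[-1,0,0,-9,0,0,0],[-1,0,0,-9,0,0,0]]]'; python3 -c "
from h import *
goto([.518,-.307,.17],toolT()[1,1] and 0)"
```

```text
time_s: 18.88
eef_pos: [0.5383, 0.0362, 0.1869]
eef_rot: [0.002, 0.036, 0.999, -0.0]
wrist_force: [0.5, 0.1, -2.2]
opening: 0.176
grasp_force: 59.7
shift [ -0.46 -34.38   1.7 ] turn [ 0.19  0.24 85.84] q6 -1.65
shift [ -0.46 -34.38   1.7 ] turn [ -0.24   0.19 -94.16] q6 -1.65
```

```bash
python3 -m handwheel '[[[-1,0,-4,-2,0,0,0],[-1,0,-8,-4,0,0,0],[-1,0,-12,-4,0,0,0],[-1,0,-16,-4,0,0,0],[-1,0,-20,-4,0,0,0],[-1,0,-20,-4,0,0,0],[-1,0,-20,-4,0,0,0],[-1,0,-20,-4,0,0,0]]]'; python3 - <<'E'
from h import *
c=snap("wrist"); T=toolT(); print(T[:3,3]); W=world(c); H=hsv(c); h,s,v=[H[...,i].astype(int) for i in range(3)]
cv2.imwrite("pics/w7.png",c["frame"])
k=(v<70)&(abs(W[...,2]-.03)<.006)&(abs(W[...,0]-.52)<.1)&(abs(W[...,1]+.3)<.1)
q=cv2.minAreaRect(np.argwhere(k)[:,::-1].astype(np.float32)); print("rest",k.sum(),q,cv2.minAreaRect(W[k][:,:2].astype(np.float32)), np.median(W[k][:,2]))
p=(h>12)&(h<35)&(s>60)&(abs(W[...,0]-.52)<.03)&(abs(W[...,1]+.305)<.03)
for a,ce,m in blobs(p,8): print("brass",a,ce,ray(c,*ce,.032).round(4),np.median(W[m],0).round(4))
# recess: points below top
k=(abs(W[...,2]-.015)<.008)&(abs(W[...,0]-.52)<.05)&(abs(W[...,1]+.305)<.05); print("recess",k.sum(),cv2.minEnclosingCircle(W[k][:,:2].astype(np.float32)) if k.sum() else 0)
E
```

```text
time_s: 19.88
eef_pos: [0.5222, -0.1619, 0.2239]
eef_rot: [-0.0, 0.036, 0.999, 0.0]
wrist_force: [0.4, 1.8, -3.2]
opening: 0.172
grasp_force: 59.8
[ 0.52226321 -0.16192175  0.2240806 ]
rest 5649 ((190.45361328125, 175.47938537597656), (96.13459014892578, 98.28846740722656), 68.96248626708984) ((0.5199097394943237, -0.30895519256591797), (0.10664143413305283, 0.11045732349157333), 12.90390682220459) 0.0293015173748451
brass 28 [181.71428571 149.17857143] [ 0.4908 -0.3115  0.032 ] [ 0.4923 -0.3197  0.0133]
brass 71 [208.56338028 152.05633803] [ 0.496  -0.2827  0.032 ] [ 0.4968 -0.2866  0.0134]
brass 10 [168.6 149.6] [ 0.4902 -0.3259  0.032 ] [ 0.4917 -0.3331  0.0177]
brass 285 [185.60701754 170.81754386] [ 0.5149 -0.3115  0.032 ] [ 0.5174 -0.3117  0.0157]
brass 10 [182.8 185.6] [ 0.5314 -0.3177  0.032 ] [ 0.5345 -0.3258  0.0137]
brass 16 [194.75 185.75] [ 0.5326 -0.3043  0.032 ] [ 0.5364 -0.3115  0.0136]
brass 32 [175.34375 196.34375] [ 0.5433 -0.3284  0.032 ] [ 0.545  -0.3328  0.0243]
brass 8 [180.125 196.875] [ 0.5443 -0.3231  0.032 ] [ 0.5475 -0.3291  0.02  ]
recess 2904 ((0.505859911441803, -0.30078375339508057), 0.05133777856826782)
```

View pics/w7.png

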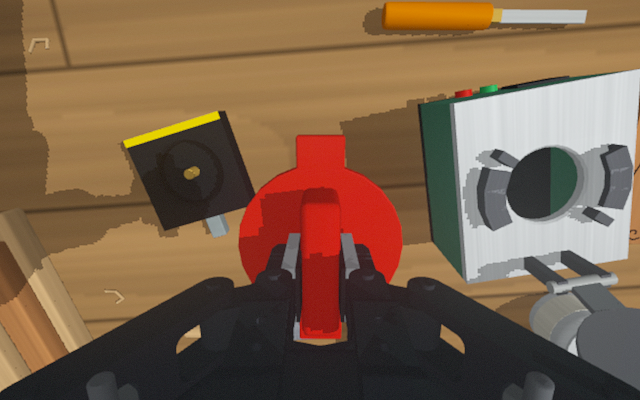

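Cap is held (bar vertical at column 320), mouth is open, pin at (193,172). Refine the pin position.

```bash
python3 - <<'E'
from h import *
c=snap("wrist"); W=world(c); H=hsv(c); h,s,v=[H[...,i].astype(int) for i in range(3)]
for t in (70,90,110):
  p=(h>12)&(h<35)&(s>60)&(v>t); p[:155]=0;p[190:]=0;p[:,:170]=0;p[:,215:]=0
  for a,ce,m in blobs(p,8): print(t,"brass",a,ce.round(1),ray(c,*ce,.032).round(4),W[m].max(0).round(4))
f=cv2.resize(c["frame"][100:250,100:270],(680,600),interpolation=cv2.INTER_CUBIC); cv2.imwrite("pics/r8.png",cv2.convertScaleAbs(f,alpha=2.5))
E
```

```text
70 brass 163 [191.4 172.3] [ 0.5172 -0.3055  0.032 ] [ 0.5284 -0.1573  0.3912]
90 brass 154 [191.5 172.1] [ 0.5171 -0.3054  0.032 ] [ 0.5273 -0.3033  0.0332]
110 brass 140 [191.5 172.1] [ 0.5171 -0.3054  0.032 ] [ 0.5271 -0.3033  0.0332]
```

View pics/r8.png

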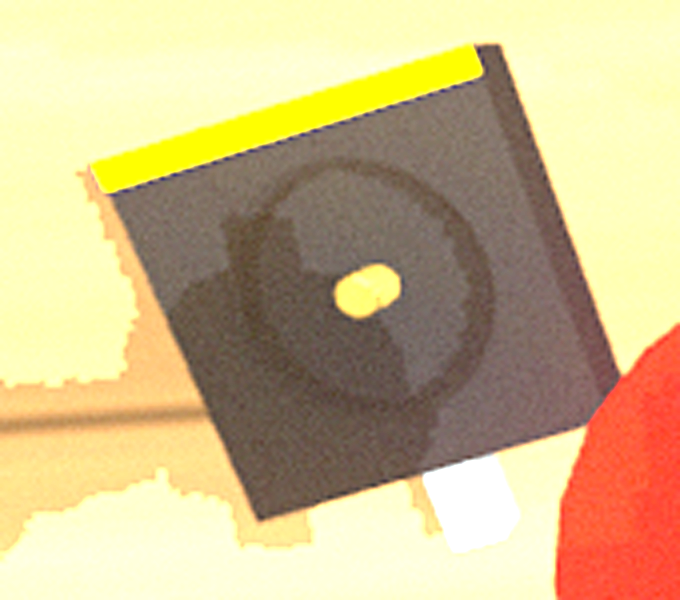

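```bash
python3 - <<'E'
from h import *
c=snap("wrist")
f=lambda u,v,z=.03: ray(c,100+(u-1.5)/4,100+(v-1.5)/4,z)
print("rim",f(363,285).round(4)); Q=np.array([f(*p) for p in [(92,165),(478,45),(598,420),(260,520)]]); print(Q.round(4).tolist(),Q.mean(0).round(4))
print(np.linalg.norm(np.diff(Q,axis=0),axis=1))
for p in [(354,297),(367,290),(380,285)]: print(f(*p,.032).round(4))
goto([.516,-.3065,.2],85.84)
E
```

```text
rim [ 0.516  -0.3074  0.03  ]
[[0.4777, -0.3755, 0.03], [0.4537, -0.2654, 0.03], [0.5599, -0.2468, 0.03], [0.5834, -0.3499, 0.03]] [ 0.5187 -0.3094  0.03  ]
[0.11269012 0.10782882 0.10578608]
[ 0.5189 -0.3097  0.032 ]
[ 0.5172 -0.3057  0.032 ]
[ 0.516  -0.3018  0.032 ]
shift [ -0.39 -14.44   2.42] turn [ 0.   -0.    0.08] q6 -2.02
shift [ -0.39 -14.44   2.42] turn [ 0.0000e+00  1.0000e-02 -1.7992e+02] q6 -2.02
```

```bash
python3 -m handwheel '[[[-1,-0.2,-5,0,0,0,0],[-1,-0.4,-10,0,0,0,0],[-1,-0.55,-14.6,0,0,0,0],[-1,-0.55,-14.6,4,0,0,0],[-1,-0.55,-14.6,8,0,0,0],[-1,-0.55,-14.6,12,0,0,0],[-1,-0.55,-14.6,15,0,0,0],[-1,-0.55,-14.6,17.4,0,0,0],[-1,-0.55,-14.6,17.4,0,0,0],[-1,-0.55,-14.6,17.4,0,0,0]]]'; python3 - <<'E'
from h import *
goto([.5175,-.308,.0146],85.84)
E
```

```text
time_s: 21.28
eef_pos: [0.5179, -0.3093, 0.0514]
eef_rot: [0.001, 0.036, 0.999, -0.0]
wrist_force: [0.5, 0.2, -1.7]
opening: 0.175
grasp_force: 59.9
shift [0.06 0.13 3.68] turn [-0.05  0.07  0.04] q6 -2.23
shift [0.06 0.13 3.68] turn [-1.1000e-01 -8.0000e-02 -1.7996e+02] q6 -2.23
```

```bash
python3 -m handwheel '[[[-1,0.05,0.1,0.8,0,0,0],[-1,0.05,0.1,1.6,0,0,0],[-1,0.05,0.1,2.2,0,0,0],[-1,0.05,0.1,2.7,0,0,0],[-1,0.05,0.1,2.7,0,0,0]]]' && python3 -m handwheel '[[[-1,0,0,0.3,0,0,0],[-1,0,0,0.6,0,0,0],[-1,0,0,0.9,0,0,0],[-1,0,0,0.9,0,0,0]]]'
```

```text
time_s: 21.9
eef_pos: [0.5163, -0.3078, 0.0227]
eef_rot: [-0.0, 0.036, 0.999, 0.0]
wrist_force: [-0.7, -0.2, -1.0]
opening: 0.178
grasp_force: 60.0
time_s: 22.4
eef_pos: [0.517, -0.3083, 0.0146]
eef_rot: [0.0, 0.036, 0.999, -0.0]
wrist_force: [-1.0, -1.0, 0.8]
opening: 0.172
grasp_force: 60.5
```

```bash
python3 -m handwheel '[[[-0.2,0,0,0,0,0,0],[-0.2,0,0,0,0,0,0],[-0.2,0,0,0,0,0,0],[-0.2,0,0,-2,0,0,0],[-0.2,0,0,-5,0,0,0],[-0.2,0,0,-10,0,0,0],[-0.2,0,0,-15,0,0,0],[0.3,5,0,-18,0,0,0],[0.3,5,0,-18,0,0,0],[0.3,5,0,-18,0,0,0]]]'; python3 - <<'E'
from h import *
c=snap("wrist"); T=toolT(); print(T[:3,3]); W=world(c); H=hsv(c); h,s,v=[H[...,i].astype(int) for i in range(3)]
r=((h<8)|(h>172))&(s>150)&(abs(W[...,0]-.5175)<.08)&(abs(W[...,1]+.308)<.08)
z=W[...,2]; b=r&(z>.055); f=r&(z<.045)
A=np.c_[W[f][:,:2],np.ones(f.sum())]; k=np.linalg.lstsq(A,W[f][:,2],rcond=None)[0]; print("tilt",k[:2],"flange z",np.median(z[f]),"bar z",np.median(z[b]))
q=cv2.minAreaRect(np.argwhere(b)[:,::-1].astype(np.float32)); print("bar",ray(c,*q[0],.064).round(4),q, "flange c",cv2.minAreaRect(W[f][:,:2].astype(np.float32)))
bk=(v<70)&(abs(z-.03)<.006)&(abs(W[...,0]-.52)<.1)&(abs(W[...,1]+.31)<.1); print("rest",cv2.minAreaRect(W[bk][:,:2].astype(np.float32)),np.median(z[bk]))
cv2.imwrite("pics/w9.png",c["frame"])
E
```

```text
time_s: 23.65
eef_pos: [0.4671, -0.3046, 0.1952]
eef_rot: [0.001, 0.036, 0.999, -0.0]
wrist_force: [0.2, 0.1, -0.1]
opening: 0.648
grasp_force: 0.0
[ 0.46709449 -0.30431486  0.19432302]
tilt [-0.01031105 -0.00619591] flange z 0.03530491681564596 bar z 0.0630922006573536
bar [ 0.5121 -0.3087  0.064 ] ((319.5, 225.0), (58.0, 15.0), 90.0) flange c ((0.5170199871063232, -0.3084067106246948), (0.08248135447502136, 0.09798122942447662), 48.922401428222656)
rest ((0.5184073448181152, -0.3095640540122986), (0.11107328534126282, 0.10912150889635086), 12.650492668151855) 0.029335058734437536
```

View pics/w9.png

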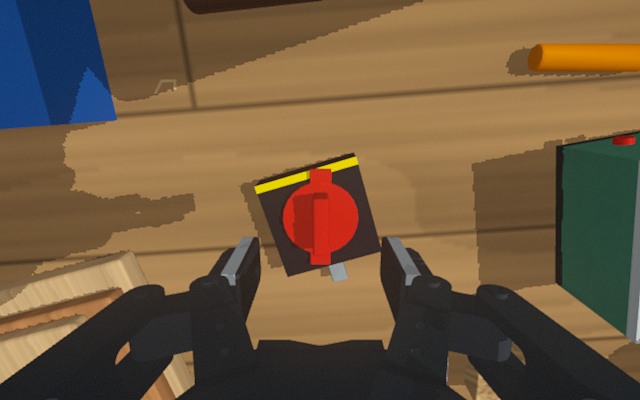

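Cap sits flat and centred in the rest (320,216). Now move over to the board.

```bash
python3 -m handwheel '[[[0.5,0,5,-5,0,0,0],[0.5,0,10,-10,0,0,0],[0.5,0,16,-12,0,0,0],[0.5,0,22,-12,0,0,0],[0.5,0,28,-12,0,0,0],[0.5,0,34,-12,0,0,0],[0.5,0,40,-12,0,0,0],[0.5,0,46,-12,0,0,0],[0.5,0,52,-12,0,0,0],[0.5,0,58,-12,0,0,0]]]' ; python3 -m handwheel '[[[0.5,1,4,0,0,0,0],[0.5,1,4,0,0,0,0],[0.5,1,4,0,0,0,0],[0.5,1,4,0,0,0,0]]]'; cat > pieces.py <<'E'
from h import *
import sys
c=snap("wrist"); T=toolT(); print(T[:3,3].round(4)); W=world(c); H=hsv(c); h,s,v=[H[...,i].astype(int) for i in range(3)]
z=W[...,2]; b=(z>.019)&(z<.036)&(abs(W[...,0]-.52)<.17)&(abs(W[...,1]-.31)<.17)&(c["depth"]>.2)
b=cv2.morphologyEx(b.astype(np.uint8),cv2.MORPH_OPEN,np.ones((3,3)))
for a,ce,m in blobs(b,300):
    p=np.argwhere(m)[:,::-1].astype(np.float32); q=cv2.minAreaRect(p); Q=np.array([ray(c,*x,.026) for x in cv2.boxPoints(q)])
    e=Q[1]-Q[0]; M=cv2.moments(m.astype(np.uint8)); fill=a/(q[1][0]*q[1][1])
    print(a,ce.round(),"pos",ray(c,*ce,.026)[:2].round(4),"side",np.linalg.norm(e).round(4),"az",np.degrees(np.arctan2(e[1],e[0])).round(1),"fill",fill.round(2),"hsv",np.median(H[m],0))
if len(sys.argv)>1: cv2.imwrite(sys.argv[1],c["frame"])
E
python3 pieces.py pics/w10.png
```

```text
time_s: 24.95
eef_pos: [0.5086, 0.2769, 0.3129]
eef_rot: [-0.001, 0.036, 0.999, -0.0]
wrist_force: [0.5, -0.9, 0.6]
opening: 0.749
grasp_force: 0.0
time_s: 25.45
eef_pos: [0.5021, 0.3137, 0.3139]
eef_rot: [-0.0, 0.037, 0.999, -0.0]
wrist_force: [-0.0, 0.5, 0.4]
opening: 0.751
grasp_force: 0.0
[0.5022 0.3136 0.3141]
697 [344. 104.] pos [0.4357 0.3503] side 0.037 az 85.8 fill 0.83 hsv [ 17. 109. 187.]
819 [285. 108.] pos [0.4348 0.2706] side 0.038 az 159.1 fill 0.98 hsv [ 17. 108. 187.]
620 [288. 161.] pos [0.5067 0.2678] side 0.0374 az 85.8 fill 0.85 hsv [ 13. 155. 110.]
716 [345. 167.] pos [0.5208 0.3464] side 0.0373 az 90.2 fill 0.99 hsv [ 17. 110. 186.]
545 [347. 221.] pos [0.6026 0.346 ] side 0.0379 az 132.7 fill 0.84 hsv [ 17. 111. 184.]
544 [290. 223.] pos [0.5994 0.261 ] side 0.0365 az 85.8 fill 0.87 hsv [ 17. 111. 184.]
```

View pics/w10.png

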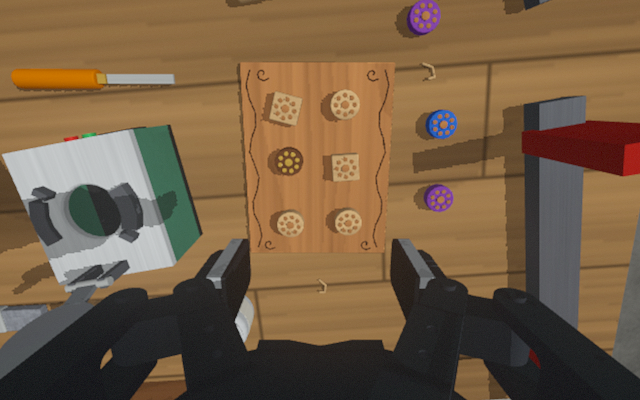

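Overhead view: rosettes (344,104),(347,221),(290,223), squares (285,108),(345,167), dark (288,161). Pick the far rosette R2 first.

```bash
python3 -c "
from h import *
goto([.604,.346,-.014],85.8)"
```

```text
shift [-9.92  3.99 32.81] turn [-0.02 -0.01 -0.05] q6 -1.14
shift [-9.92  3.99 32.81] turn [-2.0000e-02  3.0000e-02  1.7995e+02] q6 -1.14
```

```bash
python3 -m handwheel '[[[0.5,-5,2,3,0,0,0],[0.5,-9.9,4,8,0,0,0],[0.5,-9.9,4,14,0,0,0],[0.5,-9.9,4,20,0,0,0],[0.5,-9.9,4,25,0,0,0],[0.5,-9.9,4,29,0,0,0],[0.5,-9.9,4,31.5,0,0,0],[0.5,-9.9,4,32.8,0,0,0],[0.5,-9.9,4,32.8,0,0,0],[0.5,-9.9,4,32.8,0,0,0]]]'; python3 -m handwheel '[[[-1,0,0,0,0,0,0],[-1,0,0,0,0,0,0],[-1,0,0,0,0,0,0],[-1,0,0,0,0,0,0],[-1,0,0,-3,0,0,0]]]'
```

```text
time_s: 26.75
eef_pos: [0.6047, 0.3476, -0.012]
eef_rot: [0.001, 0.036, 0.999, 0.0]
wrist_force: [0.6, 0.3, 0.2]
opening: 0.751
grasp_force: 0.0
time_s: 27.38
eef_pos: [0.6012, 0.3466, 0.0142]
eef_rot: [-0.002, 0.036, 0.999, -0.001]
wrist_force: [0.3, 0.2, -0.5]
opening: 0.436
grasp_force: 60.1
```

```bash
python3 -m handwheel '[[[-1,0,0,-5,0,0,0],[-1,2,0,-10,0,0,0],[-1,5,-5,-14.4,0,0,0],[-1,6,-11,-14.4,0,0,0],[-1,5.5,-17,-14.4,0,0,0],[-1,5,-23,-14.4,0,0,0],[-1,4.6,-28,-14.4,0,0,0],[-1,4.4,-31.4,-14.4,0,0,0],[-1,4.4,-31.4,-11,0,0,0],[-1,4.4,-31.4,-9.5,0,0,0]]]'; python3 -c "
from h import *
goto([.537,.0365,.1],85.8)"
```

```text
time_s: 28.62
eef_pos: [0.5356, 0.0372, 0.1099]
eef_rot: [-0.001, 0.037, 0.999, 0.0]
wrist_force: [-0.2, 0.9, -0.3]
opening: 0.442
grasp_force: 60.2
shift [-0.14 -0.05  0.99] turn [ 0.01 -0.13 -0.01] q6 -1.65
shift [-0.14 -0.05  0.99] turn [-2.0000e-01 -2.0000e-02  1.7999e+02] q6 -1.65
```

```bash
python3 -m handwheel '[[[-1,-0.1,0,1,0,0,0],[-1,-0.1,0,1,0,0,0],[0.2,-0.1,0,1,0,0,0],[0.2,-0.1,0,1,0,0,0],[0.2,-0.1,0,-3,0,0,0],[0.2,0,0,-9,0,0,0],[0.5,2,6,-15,0,0,0],[0.5,5,12,-18,0,0,0],[0.5,5,18,-18,0,0,0],[0.5,5,24,-18,0,0,0]]]'; python3 -m handwheel '[[[0.5,0,3,0,0,0,0],[0.5,0,3,0,0,0,0],[0.5,0,3,0,0,0,0]]]'; cat >> pieces.py <<'E'
# mouth interior pale?
m=(abs(W[...,0]-.537)<.06)&(abs(W[...,1]-.0365)<.09)&(z>.1)&(h>8)&(h<25)&(s>60); print("pale on plate:",m.sum())
E
python3 pieces.py; python3 -c "
from h import *
goto([.6005,.2615,-.014],85.8)"
```

```text
time_s: 29.88
eef_pos: [0.5039, 0.2581, 0.2925]
eef_rot: [0.002, 0.036, 0.999, 0.001]
wrist_force: [0.5, -1.0, 0.1]
opening: 0.749
grasp_force: 0.0
time_s: 30.25
eef_pos: [0.5057, 0.2856, 0.2899]
eef_rot: [0.0, 0.036, 0.999, -0.0]
wrist_force: [0.7, 0.4, -0.1]
opening: 0.749
grasp_force: 0.0
[0.5059 0.2851 0.29  ]
802 [367.  99.] pos [0.4359 0.3502] side 0.0383 az 130.3 fill 0.83 hsv [ 17. 110. 184.]
915 [304. 103.] pos [0.4348 0.2704] side 0.0377 az 158.7 fill 0.97 hsv [ 17. 108. 184.]
687 [307. 159.] pos [0.5067 0.2677] side 0.0366 az 85.9 fill 0.85 hsv [ 13. 156. 106.]
804 [367. 166.] pos [0.5209 0.3461] side 0.0373 az 89.0 fill 0.99 hsv [ 17. 110. 181.]
608 [308. 225.] pos [0.5992 0.2608] side 0.0373 az 85.9 fill 0.87 hsv [ 17. 112. 180.]
pale on plate: 16
shift [-9.61 -1.65 30.4 ] turn [-0.02  0.01 -0.  ] q6 -1.19
shift [-9.61 -1.65 30.4 ] turn [1.0e-02 3.0e-02 1.8e+02] q6 -1.19
```

R2 is gone from the board and not on the plate. Next R3.

```bash
python3 -m handwheel '[[[0.5,-5,-1,3,0,0,0],[0.5,-9.6,-1.6,8,0,0,0],[0.5,-9.6,-1.6,14,0,0,0],[0.5,-9.6,-1.6,20,0,0,0],[0.5,-9.6,-1.6,25,0,0,0],[0.5,-9.6,-1.6,28,0,0,0],[0.5,-9.6,-1.6,30.4,0,0,0],[0.5,-9.6,-1.6,30.4,0,0,0],[0.5,-9.6,-1.6,30.4,0,0,0]]]'; python3 -m handwheel '[[[-1,0,0,0,0,0,0],[-1,0,0,0,0,0,0],[-1,0,0,0,0,0,0],[-1,0,0,0,0,0,0],[-1,0,0,-3,0,0,0]]]';python3 -c "
from h import *
goto([.537,.0365,.1],85.8)"
```

```text
time_s: 31.42
eef_pos: [0.6015, 0.2625, -0.0128]
eef_rot: [0.001, 0.037, 0.999, 0.0]
wrist_force: [0.1, -0.7, 1.4]
opening: 0.753
grasp_force: 0.0
time_s: 32.05
eef_pos: [0.5985, 0.2626, 0.0145]
eef_rot: [-0.002, 0.036, 0.999, -0.001]
wrist_force: [0.2, 0.5, 0.2]
opening: 0.438
grasp_force: 60.1
shift [  4.53 -23.01  -8.5 ] turn [-0.07 -0.23  0.05] q6 -1.27
shift [  4.53 -23.01  -8.5 ] turn [ 3.6000e-01 -1.2000e-01 -1.7995e+02] q6 -1.27
```

```bash
python3 -m handwheel '[[[-1,0,0,-5,0,0,0],[-1,2,0,-10,0,0,0],[-1,5,-4,-14.4,0,0,0],[-1,6,-10,-14.4,0,0,0],[-1,5.5,-16,-14.4,0,0,0],[-1,5,-20,-14.4,0,0,0],[-1,4.6,-23.1,-14.4,0,0,0],[-1,4.6,-23.1,-11,0,0,0],[-1,4.6,-23.1,-8.5,0,0,0],[-1,4.6,-23.1,-8.5,0,0,0]]]'; python3 -m handwheel '[[[-1,0,0,0,0,0,0],[0.2,0,0,0,0,0,0],[0.2,0,0,0,0,0,0],[0.2,0,0,-3,0,0,0],[0.2,0,0,-9,0,0,0],[0.5,2,6,-15,0,0,0],[0.5,5,12,-18,0,0,0],[0.5,5,18,-18,0,0,0],[0.5,5,24,-18,0,0,0],[0.5,5,27,-18,0,0,0]]]'; python3 -m handwheel '[[[0.5,0,0,0,0,0,0],[0.5,0,0,0,0,0,0]]]'; python3 pieces.py; python3 -c "
from h import *
goto([.524,.3455,-.014],89.5)"
```

```text
time_s: 33.3
eef_pos: [0.536, 0.0362, 0.0994]
eef_rot: [-0.002, 0.036, 0.999, 0.0]
wrist_force: [0.7, -0.4, -0.5]
opening: 0.442
grasp_force: 60.2
time_s: 34.55
eef_pos: [0.5073, 0.3114, 0.2823]
eef_rot: [0.001, 0.036, 0.999, 0.0]
wrist_force: [1.2, -0.4, -0.6]
opening: 0.751
grasp_force: 0.0
time_s: 34.8
eef_pos: [0.5073, 0.3089, 0.2809]
eef_rot: [-0.0, 0.036, 0.999, -0.0]
wrist_force: [0.5, 1.0, -0.7]
opening: 0.749
grasp_force: 0.0
[0.5074 0.3083 0.2809]
814 [350.  99.] pos [0.436  0.3503] side 0.0378 az 85.9 fill 0.82 hsv [ 17. 109. 186.]
955 [285. 103.] pos [0.435  0.2706] side 0.0379 az 159.2 fill 0.98 hsv [ 17. 108. 186.]
706 [289. 161.] pos [0.5069 0.2681] side 0.0372 az 85.9 fill 0.84 hsv [ 13. 156. 108.]
834 [350. 167.] pos [0.5208 0.3463] side 0.0377 az 89.5 fill 0.99 hsv [ 17. 110. 184.]
pale on plate: 19
shift [-1.38  3.85 29.49] turn [-0.03 -0.   -3.68] q6 -1.15
shift [-1.38  3.85 29.49] turn [-1.0000e-02  4.0000e-02  1.7632e+02] q6 -1.15
```

```bash
python3 -m handwheel '[[[0.35,-0.7,3.9,3,0,0,-3.7],[0.35,-1.4,3.9,8,0,0,-3.7],[0.35,-1.4,3.9,14,0,0,-3.7],[0.35,-1.4,3.9,20,0,0,-3.7],[0.35,-1.4,3.9,25,0,0,-3.7],[0.35,-1.4,3.9,28,0,0,-3.7],[0.35,-1.4,3.9,29.5,0,0,-3.7],[0.35,-1.4,3.9,29.5,0,0,-3.7],[0.35,-1.4,3.9,29.5,0,0,-3.7]]]'; python3 -m handwheel '[[[-1,0,0,0,0,0,0],[-1,0,0,0,0,0,0],[-1,0,0,0,0,0,0],[-1,0,0,0,0,0,0],[-1,0,0,-3,0,0,0]]]';python3 -c "
from h import *
goto([.537,.0365,.1],89.5)"
```

```text
time_s: 35.98
eef_pos: [0.5258, 0.3471, -0.0123]
eef_rot: [0.001, 0.004, 1.0, 0.001]
wrist_force: [1.0, 0.2, -0.9]
opening: 0.671
grasp_force: 0.0
time_s: 36.6
eef_pos: [0.5224, 0.3462, 0.0145]
eef_rot: [-0.002, 0.004, 1.0, -0.001]
wrist_force: [0.5, -0.5, -0.3]
opening: 0.426
grasp_force: 60.3
shift [ -1.67 -30.97  -8.51] turn [-0.1  -0.22  0.05] q6 -1.17
shift [ -1.67 -30.97  -8.51] turn [ 3.5000e-01 -1.5000e-01 -1.7995e+02] q6 -1.17
```

```bash
python3 -m handwheel '[[[-1,0,0,-5,0,0,0],[-1,0,-3,-11,0,0,0],[-1,-0.5,-9,-14.4,0,0,0],[-1,-1,-15,-14.4,0,0,0],[-1,-1.5,-21,-14.4,0,0,0],[-1,-1.5,-26,-14.4,0,0,0],[-1,-1.5,-31,-14.4,0,0,0],[-1,-1.5,-31,-11,0,0,0],[-1,-1.5,-31,-8.5,0,0,0],[-1,-1.5,-31,-8.5,0,0,0]]]'; python3 -m handwheel '[[[-1,0,0,0,0,0,0],[0.2,0,0,0,0,0,0],[0.2,0,0,0,0,0,0],[0.2,0,0,-3,0,0,0],[0.2,0,0,-9,0,0,0],[0.5,2,6,-15,0,0,5],[0.5,4,12,-18,0,0,10],[0.5,6,18,-18,0,0,15],[0.5,6,22,-18,0,0,20.5],[0.5,6,25,-18,0,0,20.5]]]'; python3 -m handwheel '[[[0.4,0,0,0,0,0,0],[0.4,0,0,0,0,0,0]]]'; python3 pieces.py; python3 -c "
from h import *
goto([.436,.271,-.014],69)"
```

```text
time_s: 37.85
eef_pos: [0.535, 0.0369, 0.0993]
eef_rot: [-0.002, 0.004, 1.0, 0.0]
wrist_force: [0.5, -0.8, -0.1]
opening: 0.425
grasp_force: 60.3
time_s: 39.1
eef_pos: [0.478, 0.2902, 0.2824]
eef_rot: [0.001, 0.181, 0.983, 0.001]
wrist_force: [0.9, -0.2, -0.6]
opening: 0.746
grasp_force: 0.0
time_s: 39.35
eef_pos: [0.4787, 0.2868, 0.2809]
eef_rot: [0.0, 0.182, 0.983, -0.0]
wrist_force: [-0.2, -0.0, -0.8]
opening: 0.702
grasp_force: 0.0
[0.4789 0.2864 0.2809]
809 [356. 108.] pos [0.4356 0.3506] side 0.0369 az 69.1 fill 0.84 hsv [ 17. 109. 186.]
901 [296. 131.] pos [0.4345 0.2708] side 0.0376 az 69.1 fill 1.0 hsv [ 17. 109. 185.]
689 [315. 183.] pos [0.5065 0.268 ] side 0.0379 az 69.1 fill 0.85 hsv [ 13. 157. 108.]
pale on plate: 1
shift [ 3.45 -2.96 29.49] turn [-0.02  0.01  0.01] q6 -0.88
shift [ 3.45 -2.96 29.49] turn [-1.0000e-02 -4.0000e-02 -1.7999e+02] q6 -0.88
```

```bash
python3 -m handwheel '[[[0.4,2,-1.5,3,0,0,0],[0.4,3.5,-3,8,0,0,0],[0.4,3.5,-3,14,0,0,0],[0.4,3.5,-3,20,0,0,0],[0.4,3.5,-3,25,0,0,0],[0.4,3.5,-3,28,0,0,0],[0.4,3.5,-3,29.5,0,0,0],[0.4,3.5,-3,29.5,0,0,0],[0.4,3.5,-3,29.5,0,0,0]]]'; python3 -m handwheel '[[[-1,0,0,0,0,0,0],[-1,0,0,0,0,0,0],[-1,0,0,0,0,0,0],[-1,0,0,0,0,0,0],[-1,0,0,-3,0,0,0]]]';python3 -c "
from h import *
goto([.537,.0365,.1],69)"
```

```text
time_s: 40.52
eef_pos: [0.4368, 0.2719, -0.0127]
eef_rot: [0.001, 0.182, 0.983, 0.001]
wrist_force: [0.2, -0.3, 1.2]
opening: 0.697
grasp_force: 0.0
time_s: 41.15
eef_pos: [0.4338, 0.2712, 0.0151]
eef_rot: [-0.002, 0.182, 0.983, -0.001]
wrist_force: [-0.0, 0.5, -0.7]
opening: 0.429
grasp_force: 60.1
shift [-18.01 -18.25  -8.5 ] turn [-0.13 -0.15  0.05] q6 -0.88
shift [-18.01 -18.25  -8.5 ] turn [   0.24   -0.21 -179.95] q6 -0.88
```

```bash
python3 -m handwheel '[[[-1,0,0,-5,0,0,0],[-1,0,0,-11,0,0,0],[-1,-4,-4,-14.4,0,0,0],[-1,-8,-8,-14.4,0,0,0],[-1,-12,-12,-14.4,0,0,0],[-1,-16,-16,-14.4,0,0,0],[-1,-17.9,-18.2,-14.4,0,0,0],[-1,-17.9,-18.2,-11,0,0,0],[-1,-17.9,-18.2,-8.5,0,0,0],[-1,-17.9,-18.2,-8.5,0,0,0]]]'; python3 -m handwheel '[[[-1,0,0,0,0,0,0],[0.2,0,0,0,0,0,0],[0.2,0,0,0,0,0,0],[0.2,0,0,-3,0,0,0],[0.2,0,0,-9,0,0,0],[0.5,4,4,-15,0,0,0],[0.5,8,8,-18,0,0,0],[0.5,12,12,-18,0,0,0],[0.5,16,17,-18,0,0,0],[0.5,16,22,-18,0,0,0]]]'; python3 -m handwheel '[[[0.5,0,0,0,0,0,0],[0.5,0,0,0,0,0,0]]]'; python3 pieces.py; python3 -c "
from h import *
goto([.437,.351,-.014],69)"
```

```text
time_s: 42.4
eef_pos: [0.5356, 0.0379, 0.0992]
eef_rot: [-0.002, 0.182, 0.983, -0.0]
wrist_force: [-0.3, -0.2, -0.3]
opening: 0.426
grasp_force: 60.1
time_s: 43.65
eef_pos: [0.4654, 0.3026, 0.2827]
eef_rot: [0.001, 0.181, 0.983, 0.001]
wrist_force: [1.6, -1.3, 0.9]
opening: 0.752
grasp_force: 0.0
time_s: 43.9
eef_pos: [0.4665, 0.3003, 0.2809]
eef_rot: [-0.0, 0.181, 0.983, -0.0]
wrist_force: [0.4, -0.2, -0.3]
opening: 0.751
grasp_force: 0.0
[0.4667 0.2997 0.281 ]
784 [349. 122.] pos [0.4355 0.3508] side 0.0373 az 69.1 fill 0.84 hsv [ 17. 109. 185.]
673 [309. 195.] pos [0.5063 0.2685] side 0.0383 az 69.1 fill 0.83 hsv [ 13. 157. 108.]
pale on plate: 0
shift [ 4.61  3.73 29.5 ] turn [-0.02  0.01  0.02] q6 -0.85
shift [ 4.61  3.73 29.5 ] turn [-2.0000e-02 -3.0000e-02 -1.7998e+02] q6 -0.85
```

```bash
python3 -m handwheel '[[[0.5,2,2,3,0,0,0],[0.5,4.6,3.7,8,0,0,0],[0.5,4.6,3.7,14,0,0,0],[0.5,4.6,3.7,20,0,0,0],[0.5,4.6,3.7,25,0,0,0],[0.5,4.6,3.7,28,0,0,0],[0.5,4.6,3.7,29.5,0,0,0],[0.5,4.6,3.7,29.5,0,0,0],[0.5,4.6,3.7,29.5,0,0,0]]]'; python3 -m handwheel '[[[-1,0,0,0,0,0,0],[-1,0,0,0,0,0,0],[-1,0,0,0,0,0,0],[-1,0,0,0,0,0,0],[-1,0,0,-3,0,0,0]]]';python3 -c "
from h import *
goto([.537,.0365,.1],69)"
```

```text
time_s: 45.08
eef_pos: [0.4385, 0.3518, -0.0124]
eef_rot: [0.001, 0.182, 0.983, 0.001]
wrist_force: [-0.2, 0.3, 0.0]
opening: 0.752
grasp_force: 0.0
time_s: 45.7
eef_pos: [0.4354, 0.3507, 0.0149]
eef_rot: [-0.001, 0.182, 0.983, -0.001]
wrist_force: [-0.6, 0.7, 0.2]
opening: 0.439
grasp_force: 60.1
shift [-20.7  -25.73  -8.49] turn [-0.16 -0.14  0.06] q6 -0.74
shift [-20.7  -25.73  -8.49] turn [   0.22   -0.25 -179.94] q6 -0.74
```

```bash
python3 -m handwheel '[[[-1,0,0,-5,0,0,0],[-1,-2,-2,-11,0,0,0],[-1,-6,-7,-14.4,0,0,0],[-1,-10,-12,-14.4,0,0,0],[-1,-14,-17,-14.4,0,0,0],[-1,-18,-22,-14.4,0,0,0],[-1,-20.6,-25.7,-14.4,0,0,0],[-1,-20.6,-25.7,-11,0,0,0],[-1,-20.6,-25.7,-8.5,0,0,0],[-1,-20.6,-25.7,-8.5,0,0,0]]]'; python3 -m handwheel '[[[-1,0,0,0,0,0,0],[0.2,0,0,0,0,0,0],[0.2,0,0,0,0,0,0],[0.2,0,0,-3,0,0,0],[0.2,0,0,-9,0,0,0],[0,4,2,-15,0,0,-5],[-0.5,8,4,-20,0,0,-15],[-1,10,5,-23,0,0,-27],[-1,10,5,-23,0,0,-27],[-1,10,5,-23,0,0,-27]]]'; python3 pieces.py pics/w11.png;python3 flap.py
```

```text
time_s: 46.95
eef_pos: [0.5357, 0.0378, 0.0993]
eef_rot: [-0.002, 0.182, 0.983, -0.0]
wrist_force: [-0.8, 0.1, 0.6]
opening: 0.434
grasp_force: 60.2
time_s: 48.2
eef_pos: [0.4619, 0.1202, 0.3307]
eef_rot: [0.0, -0.052, 0.999, -0.0]
wrist_force: [-0.2, 0.1, -0.5]
opening: -0.002
grasp_force: 0.0
[0.4616 0.1199 0.3297]
552 [414. 193.] pos [0.5065 0.2658] side 0.0383 az 96.0 fill 0.85 hsv [ 13. 157. 109.]
pale on plate: 1
115 tongue mean x rel hinge 0.0418 z rel 0.1414 angle 1.859 world [0.65  0.051 0.294] [0.662 0.057 0.319]
```

View pics/w11.png

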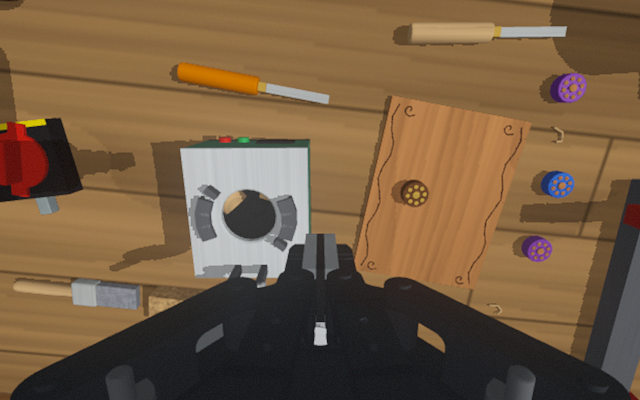

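All pale pieces are off the board and not on the plate; one is visible through the mouth at (235,200); dark one at (414,193). Now plan the flap closing: first get behind it.

```bash
python3 - <<'E'
from h import *
u=np.array([np.cos(.112),np.sin(.112)]); H=np.array([.609,.0455])
p=H+.1*u; goto([p[0],p[1],.335],96.4)
x0,z0=.1,.225
for th in [1.9,1.8,1.7,1.6,1.5,1.4,1.3,1.2,1.1,1,.9,.8,.7,.6,.5,.4,.3,.2,.1,0]:
    r,t=.145,.005; x=-r*np.cos(th)+t*np.sin(th)+.011; z=.1525+r*np.sin(th)+t*np.cos(th)-.028
    print(th,"sx",round((x0-x)*100,1),"sz",round((z0-z)*100,1))
c=snap("wrist"); W=world(c); h=hsv(c); m=(abs(W[...,0]-.537)<.03)&(abs(W[...,1]-.0365)<.03)&(W[...,2]<.1)&(h[...,2]>100); print(m.sum(),np.median(W[m],0))
E
```

```text
shift [-23.89  -8.83  -0.63] turn [ 0.   -0.14 -0.46] q6 -1.67
shift [-23.89  -8.83  -0.63] turn [-2.3000e-01 -1.0000e-02  1.7954e+02] q6 -1.67
1.9 sx 3.7 sz -3.5
1.8 sx 5.1 sz -4.0
1.7 sx 6.5 sz -4.3
1.6 sx 8.0 sz -4.4
1.5 sx 9.4 sz -4.4
1.4 sx 10.9 sz -4.3
1.3 sx 12.3 sz -4.1
1.2 sx 13.7 sz -3.6
1.1 sx 15.0 sz -3.1
1 sx 16.3 sz -2.4
0.9 sx 17.5 sz -1.6
0.8 sx 18.6 sz -0.7
0.7 sx 19.7 sz 0.3
0.6 sx 20.6 sz 1.5
0.5 sx 21.4 sz 2.7
0.4 sx 22.1 sz 3.9
0.3 sx 22.6 sz 5.3
0.2 sx 23.0 sz 6.7
0.1 sx 23.3 sz 8.1
0 sx 23.4 sz 9.6
161 [0.53110208 0.01211634 0.046509  ]
```

```bash
python3 -m handwheel '[[[-1,0,-4,-2,0,0,0],[-1,-4,-8.8,-2,0,0,0],[-1,-10,-8.8,-2,0,0,0],[-1,-16,-8.8,-2,0,0,0],[-1,-21,-8.8,-2,0,0,0],[-1,-24,-8.8,-2,0,0,0],[-1,-24,-8.8,2,0,0,0],[-1,-24,-8.8,6.5,0,0,0],[-1,-24,-8.8,6.5,0,0,0]]]'; python3 -m handwheel '[[[-1,0,0,0,0,0,0],[-1,0,0,0,0,0,0]]]'; python3 - <<'E'
from h import *
T=toolT(); u=np.array([np.cos(.112),np.sin(.112)]); H=np.array([.609,.0455]); print(T[:3,3],(T[:2,3]-H)@u,(T[:2,3]-H)@[-u[1],u[0]])
E
python3 flap.py
```

```text
time_s: 49.48
eef_pos: [0.7069, 0.0574, 0.2586]
eef_rot: [-0.006, -0.052, 0.999, 0.001]
wrist_force: [-0.3, -0.5, -1.0]
opening: 0.005
grasp_force: 0.0
time_s: 49.72
eef_pos: [0.7111, 0.0577, 0.2689]
eef_rot: [0.002, -0.053, 0.999, -0.0]
wrist_force: [-1.2, -0.1, 0.2]
opening: 0.002
grasp_force: 0.0
[0.71112706 0.05766671 0.26887551] 0.1028470136440144 0.0006761482782925849
114 tongue mean x rel hinge 0.0418 z rel 0.1414 angle 1.858 world [0.65  0.051 0.294] [0.661 0.056 0.32 ]
```

```bash
python3 -m handwheel '[[[-1,4,0,0,0,0,0],[-1,5.4,0,0.2,0,0,0],[-1,6.8,0,0,0,0,0],[-1,8.3,0,-0.1,0,0,0],[-1,9.7,0,-0.1,0,0,0],[-1,11.2,0,-0.1,0,0,0],[-1,12.6,0,0.1,0,0,0],[-1,14,0,0.6,0,0,0],[-1,15.3,0,1.1,0,0,0],[-1,16.6,0,1.8,0,0,0]]]'; python3 flap.py
```

```text
time_s: 51.02
eef_pos: [0.5451, 0.0403, 0.2492]
eef_rot: [0.001, -0.053, 0.999, -0.0]
wrist_force: [0.1, -0.4, -0.4]
opening: -0.0
grasp_force: 0.3
93 tongue mean x rel hinge -0.0731 z rel 0.12 angle 1.024 world [0.536 0.041 0.272] [0.551 0.07  0.325]
```

```bash
python3 -m handwheel '[[[-1,1.2,0,0.8,0,0,0],[-1,2.3,0,1.7,0,0,0],[-1,3.4,0,2.7,0,0,0],[-1,4.3,0,3.9,0,0,0],[-1,5.1,0,5.1,0,0,0],[-1,5.8,0,6.3,0,0,0],[-1,6.3,0,7.7,0,0,0],[-1,6.7,0,9.1,0,0,0],[-1,7,0,10.5,0,0,0],[-1,7.1,0,11.5,0,0,0]]]'; python3 flap.py
```

```text
time_s: 52.32
eef_pos: [0.4738, 0.0331, 0.1318]
eef_rot: [-0.0, -0.053, 0.999, 0.0]
wrist_force: [-1.4, 0.1, 19.0]
opening: -0.002
grasp_force: 11.0
58 tongue mean x rel hinge -0.1438 z rel 0.0054 angle 0.038 world [0.466 0.032 0.158] [0.497 0.074 0.22 ]
```

```bash
python3 -m handwheel '[[[-1,0,0,-3,0,0,0],[-1,0,0,-8,0,0,0],[-1,6,0,-14,0,0,0],[-1,10,0,-18,0,0,0],[-1,10,0,-18,0,0,0],[-1,10,0,-18,0,0,0]]]'; python3 flap.py; python3 - <<'E'
from h import *
c=snap("wrist"); s=snap("scene"); cv2.imwrite("pics/end.png",np.vstack([cv2.resize(c["frame"],(480,300)),cv2.resize(s["frame"],(480,300))]))
E
```

```text
time_s: 53.12
eef_pos: [0.3752, 0.0223, 0.3132]
eef_rot: [0.001, -0.052, 0.999, -0.0]
wrist_force: [-0.2, -0.5, -0.8]
opening: 0.002
grasp_force: 0.0
95 tongue mean x rel hinge -0.1418 z rel 0.0043 angle 0.031 world [0.468 0.03  0.157] [0.498 0.037 0.16 ]
```

View pics/end.png

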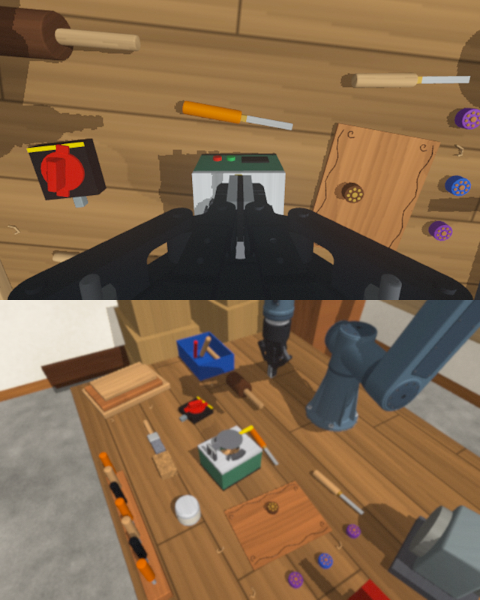

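The flap is shut, the cap sits in the rest (68,172), and only the dark rosette remains on the board. Handing in.

```bash
python3 -c "
from bench import ctrl
print(ctrl.hand_in())"
```

```text
the job is handed in; nothing more can be done
None
```

The job is handed in, with no verdict returned: the cap sits flat in the rest, all five pale pieces are in the drum, the flap reads shut in the last camera check, and the dark rosette is still on the board.

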